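# Sort raw gum arabic for soaking

## Task

The mug holds raw gum arabic for the next batch of gum solution: tip all of it into the sorting tray and stand the empty mug upright on the bench. Then lift every whole lump out of the tray with the wire scoop, letting the chips drop back through the wires, and tip the lumps into the terracotta crock; do not take hold of gum in the tray with the gripper itself. Leave the chips in the tray, stand the scoop back on its wooden board, and leave the other things on the bench where they are.

Things in the scene. Friction and masses are not known exactly. Their poses are not given: they have to be found in the camera images.
- tray: sorting tray, light grey enamelled steel, fixed to the bench: 272 mm along its x, 242 mm along its y, 58 mm high, walls 6 mm thick and upright, flat floor 5 mm above the bench. Origin: centre of its underside. Some chips of an earlier batch lie in it
- crock: round terracotta soaking crock standing loose on the bench, 1.5 kg: 170 mm across, 85 mm high, mouth 156 mm across, inner floor 8 mm up. Origin: centre of its underside. Empty at the start
- mug_mid (a point): white enamel mug full of raw gum, 90 mm across, 100 mm high, wall 3 mm, open top, 0.28 kg empty: the point on its axis half-way up (50 mm above its foot); z runs up the axis, +x points to the handle
- mug_grip (a point): the mug's handle: upright flat strap, 10 mm thick (along the mug's y), 20 mm wide (along x), from 24 to 90 mm above the foot, joined to the mug by short arms near both ends; this point lies on it 80 mm from the mug's axis and 66 mm above the foot; 25 mm free between strap and mug. Axes as mug_mid
- board: low wooden board, 170 mm (x) by 150 mm (y), 12 mm thick, fixed to the bench, the place of the scoop. Origin: centre of its underside
- scoop_grip (a point): wire scoop, 0.26 kg, standing on its flat floor: a point on its wooden handle, a little above the handle's middle. +x is the nose direction, z up. The handle is 16 mm thick (along y), 22 mm deep, 74 mm long, its top leaning back 0.42 rad towards -x; the handle reaches from 28 mm above to 48 mm below this point, the floor's underside 125 mm below it
- scoop_mid (a point): the same scoop: middle of its basket, 85 mm ahead (+x) of scoop_grip and 105 mm below it, 20 mm above the floor's underside; axes as scoop_grip. Basket from 48 mm behind this point (back wall, 40 mm high, 3 mm thick) to 50 mm ahead (wire tips); sheet sides 34 mm high, 116 mm apart outside, 110 mm inside, ending 14 mm short of the tips
- scoop_tip (a point): the same scoop: middle of the nose edge, 50 mm ahead of scoop_mid, 2 mm above the floor's underside. The floor is six parallel steel wires, 3 mm thick, 20 mm apart (17 mm clear gaps), running along x, with free round ends here: the nose is open, so lumps roll in and out over it and chips fall between the wires
- lump1: lump of raw gum arabic, amber, rounded and knobbly, 32 to 36 mm across, 24 g; origin at its middle. Always there, in the mug
- lump2: lump of raw gum arabic, amber, rounded and knobbly, 32 to 36 mm across, 24 g; origin at its middle. Always there, in the mug
- lump3: lump of raw gum arabic, amber, rounded and knobbly, 32 to 36 mm across, 24 g; origin at its middle. Always there, in the mug
- lump4: lump of raw gum arabic, amber, rounded and knobbly, 32 to 36 mm across, 24 g; origin at its middle. In the mug, not there in every start (then None)
- lump5: lump of raw gum arabic, amber, rounded and knobbly, 32 to 36 mm across, 24 g; origin at its middle. In the mug, not there in every start (then None)
- lump6: lump of raw gum arabic, amber, rounded and knobbly, 32 to 36 mm across, 24 g; origin at its middle. In the mug, not there in every start (then None)
- chip1: chip of gum, same amber stuff, 12 mm across, 10 g; origin at its middle. Falls through the scoop's gaps. Left over in the tray, not there in every start (then None)
- chip2: chip of gum, same amber stuff, 12 mm across, 10 g; origin at its middle. Falls through the scoop's gaps. Left over in the tray, not there in every start (then None)
- chip3: chip of gum, same amber stuff, 12 mm across, 10 g; origin at its middle. Falls through the scoop's gaps. Left over in the tray, not there in every start (then None)
- chip4: chip of gum, same amber stuff, 12 mm across, 10 g; origin at its middle. Falls through the scoop's gaps. Starts in the mug
- ink_tin: round ink tin, 94 mm across, 50 mm high; bystander, origin under its centre
- tusche_jar: small jar with a dark cap, 68 mm across, 75 mm high; bystander, origin under its centre
- eraser: dark rubber block, 70 x 32 x 20 mm; bystander, origin under its centre

How it is judged (in metres and radians):
On the way, in this order (a step that is already met when the one before it is completed fails the run):
1. all the gum from the mug, lumps and chips, lies in the sorting tray (x of lump1 in the frame of tray between -0.132 and 0.132 m and y of lump1 in the frame of tray between -0.117 and 0.117 m and height (world z) of each of lump1, lump2, lump3, lump4, lump5, lump6, chip1, chip2, chip3, chip4 below 0.06 m and x of lump2 in the frame of tray between -0.132 and 0.132 m and y of lump2 in the frame of tray between -0.117 and 0.117 m and x of lump3 in the frame of tray between -0.132 and 0.132 m and y of lump3 in the frame of tray between -0.117 and 0.117 m and x of lump4 in the frame of tray between -0.132 and 0.132 m and y of lump4 in the frame of tray between -0.117 and 0.117 m and x of lump5 in the frame of tray between -0.132 and 0.132 m and y of lump5 in the frame of tray between -0.117 and 0.117 m and x of lump6 in the frame of tray between -0.132 and 0.132 m and y of lump6 in the frame of tray between -0.117 and 0.117 m and x of chip1 in the frame of tray between -0.132 and 0.132 m and y of chip1 in the frame of tray between -0.117 and 0.117 m and x of chip2 in the frame of tray between -0.132 and 0.132 m and y of chip2 in the frame of tray between -0.117 and 0.117 m and x of chip3 in the frame of tray between -0.132 and 0.132 m and y of chip3 in the frame of tray between -0.117 and 0.117 m and x of chip4 in the frame of tray between -0.132 and 0.132 m and y of chip4 in the frame of tray between -0.117 and 0.117 m), for 0.3 s.
2. the scoop is raised clear of the tray with at least one lump in it (height (world z) of scoop_mid above 0.1 m and ((x of lump1 in the frame of scoop_grip between 0.035 and 0.14 m and y of lump1 in the frame of scoop_grip between -0.055 and 0.055 m and z of lump1 in the frame of scoop_grip between -0.125 and -0.06 m) or (x of lump2 in the frame of scoop_grip between 0.035 and 0.14 m and y of lump2 in the frame of scoop_grip between -0.055 and 0.055 m and z of lump2 in the frame of scoop_grip between -0.125 and -0.06 m) or (x of lump3 in the frame of scoop_grip between 0.035 and 0.14 m and y of lump3 in the frame of scoop_grip between -0.055 and 0.055 m and z of lump3 in the frame of scoop_grip between -0.125 and -0.06 m) or (x of lump4 in the frame of scoop_grip between 0.035 and 0.14 m and y of lump4 in the frame of scoop_grip between -0.055 and 0.055 m and z of lump4 in the frame of scoop_grip between -0.125 and -0.06 m) or (x of lump5 in the frame of scoop_grip between 0.035 and 0.14 m and y of lump5 in the frame of scoop_grip between -0.055 and 0.055 m and z of lump5 in the frame of scoop_grip between -0.125 and -0.06 m) or (x of lump6 in the frame of scoop_grip between 0.035 and 0.14 m and y of lump6 in the frame of scoop_grip between -0.055 and 0.055 m and z of lump6 in the frame of scoop_grip between -0.125 and -0.06 m))), for 0.3 s.
At the end, for the whole second after the job is handed in: Every lump lies inside the crock (middle within 75 mm of its axis and below 90 mm), every chip lies in the sorting tray, the scoop stands upright (within 0.12 rad) on its board with the middle of its basket within 50 mm of the board's middle, the mug stands upright on the bench, and all are at rest (horizontal distance between each of lump1, lump2, lump3, lump4, lump5, lump6 and crock below 0.075 m and height (world z) of each of lump1, lump2, lump3, lump4, lump5, lump6 below 0.09 m and x of chip1 in the frame of tray between -0.132 and 0.132 m and y of chip1 in the frame of tray between -0.117 and 0.117 m and height (world z) of each of chip1, chip2, chip3, chip4 below 0.06 m and x of chip2 in the frame of tray between -0.132 and 0.132 m and y of chip2 in the frame of tray between -0.117 and 0.117 m and x of chip3 in the frame of tray between -0.132 and 0.132 m and y of chip3 in the frame of tray between -0.117 and 0.117 m and x of chip4 in the frame of tray between -0.132 and 0.132 m and y of chip4 in the frame of tray between -0.117 and 0.117 m and horizontal distance between scoop_mid and board below 0.05 m and height (world z) of scoop_mid below 0.04 m and angle between each of scoop_mid, mug_mid's own z axis and vertical below 0.12 rad and linear speed of each of scoop, mug below 0.02 m/s and height (world z) of mug_mid below 0.056 m and linear speed of each of lump1, lump2, lump3, lump4, lump5, lump6, chip1, chip2, chip3, chip4 below 0.03 m/s); the robot touches nothing.
It fails at once if the gripper fingers squeeze gum lying in the tray ((contact force between the fingers and lump1 above 3 N and (x of lump1 in the frame of tray between -0.132 and 0.132 m and y of lump1 in the frame of tray between -0.117 and 0.117 m and height (world z) of lump1 below 0.06 m) and height (world z) of lump1 below 0.03 m) or (contact force between the fingers and lump2 above 3 N and (x of lump2 in the frame of tray between -0.132 and 0.132 m and y of lump2 in the frame of tray between -0.117 and 0.117 m and height (world z) of lump2 below 0.06 m) and height (world z) of lump2 below 0.03 m) or (contact force between the fingers and lump3 above 3 N and (x of lump3 in the frame of tray between -0.132 and 0.132 m and y of lump3 in the frame of tray between -0.117 and 0.117 m and height (world z) of lump3 below 0.06 m) and height (world z) of lump3 below 0.03 m) or (contact force between the fingers and lump4 above 3 N and (x of lump4 in the frame of tray between -0.132 and 0.132 m and y of lump4 in the frame of tray between -0.117 and 0.117 m and height (world z) of lump4 below 0.06 m) and height (world z) of lump4 below 0.03 m) or (contact force between the fingers and lump5 above 3 N and (x of lump5 in the frame of tray between -0.132 and 0.132 m and y of lump5 in the frame of tray between -0.117 and 0.117 m and height (world z) of lump5 below 0.06 m) and height (world z) of lump5 below 0.03 m) or (contact force between the fingers and lump6 above 3 N and (x of lump6 in the frame of tray between -0.132 and 0.132 m and y of lump6 in the frame of tray between -0.117 and 0.117 m and height (world z) of lump6 below 0.06 m) and height (world z) of lump6 below 0.03 m)).
It fails at once if a bystander is knocked more than 30 mm from its place (distance of any of ink_tin, tusche_jar, eraser from where it was at the start of the episode above 0.03 m).
Of lump4, lump5, lump6 only 1 to 3 are there at a start; the rules pass over those that are not, and their reading is None.
Of chip1, chip2, chip3 only 1 to 3 are there at a start; the rules pass over those that are not, and their reading is None.
At some moment in a run one of crock, scoop may be knocked a few centimetres aside while the robot is not near it.
It also fails if it takes over 210 s, if anything falls off the work surface, if the arm or the gripper's body presses on something with over 40 N, if the wrist force passes 120 N, or if a joint passes its speed limit or range.

## Robot

A 6-joint arm with a two-finger parallel gripper is mounted at the origin on the work surface. World frame = base frame: x ahead of the robot, y to its left, z up, the work surface at z = 0. Lengths are in mm, angles in degrees, forces in N, time in s.
With the tool pointing down it reaches from about 275 to 850 mm from the base axis. Payload 5.2 kg.
Tool frame: the origin (TCP) lies on the centre line of the jaws, within the pads' length; the fingertips stand 25 mm ahead of it and the grasp point (between the pads) lies 6 mm ahead of it; z points along the fingers, y is the line along which they close (so a half turn about z gives the same grasp; the last joint's range is limited). The gripper opens to 85 mm and grips with 20 to 120 N. Pads are 22 mm wide; open, the fingers measure 114 mm over their backs; the gripper's body (76 mm by 85 mm) begins 54 mm behind the grasp point. The pads swing forward as they close: fully open they stand 13 mm farther back than shut.
Start: joints at [59.484, 14.817, 87.949, -0, 77.235, -11.62], TCP at [178.098, 520.371, 256.31] pointing down, gripper open.
Joint ranges: [-179.93, 179.93], [-52.35, 119.4], [10.71, 147.94], [-69.91, 249.91], [12.55, 155.21], [-178.61, 178.61]. Speed limits (degrees/s): [147.25, 147.25, 180, 180, 180, 180].

## Interface

Orientations are given as a 3x3 rotation matrix whose columns are the frame's x, y, z axes.
In Python, from workcell import * gives the robot as it stands.
- The arm moves only by the tool apply_moves, never from a script. Its argument "rows" is a list of rows, each an object with "linear": the shift along the tool's x, y, z in cm, a list of three; "yaw": the turn about the tool's z in rad. A call has 1 to 5 rows; each row is the pose to reach, as a shift and turn from the pose commanded when the call began, along the tool's axes at that moment; what a row does not reach only later rows make up. A row lasts 1/8 s, in which the tool goes at most 62.5 mm and 10.7 degrees, less where a joint would pass 70% of its speed; a pose out of reach is approached as far as the arm can. A call with a gripper value outside its range is refused whole. "claw" is the finger opening in cm, from 0 to 8.54, set as the call begins (left out, the last holds). The fingers move at their own pace and stop on an object; the grip force is fixed at half the most. Time passes only in rows, so rows that repeat a pose let the fingers close. It gives the time, the measured TCP pose, the force, the opening and the grip force at its end, in the units of the state.
- sense(): the state, without advancing time (a new reading comes with each control period).
- camera(name): name is "scene" or "top" or "wrist"; returns (picture, depth): 384x512x3 uint8, blue, green, red; 384x512 float32, mm along the optical axis (not along the pixel's ray), 0 where there is no reading.
- camera_model(name): a dict with "mtx" (3x3 intrinsics, pixels), "extrinsics" (4x4, takes a point from camera to world coordinates). Camera axes: x right, y down, z forward; pixel columns grow to the right and rows downward; lengths in mm; the calibration is good to about 2 mm. The wrist camera is an equidistant fisheye: a pixel r from the principal point sees the ray r / f radians off the axis. A picture is of the moment at which its call begins: read the wrist's pose just before it. camera_model takes no time and is no camera call; for the wrist camera it gives the pose at the moment of the call.
- sign_off(): hands the job in; it is judged then, once.
Trained networks look in the newest picture that a camera, given by its name, has taken for a name from the list of things; names that differ only in an ending like _2 or _b are one class to them, and where a whole thing is asked for, a point or a joint stands for the part that bears it (a point fixed in the world has none). Each returns a list of dicts, best first, with "p" (0 to 1); they miss things now and then, are a little off and sometimes report something else, mostly with a low value. They report only what shows in the picture. A call takes as long as a camera call.
- recognise(label, camera): "at" ([x, y, z] in mm, in the coordinates of the camera as it stood for that picture, good to about 4 mm: the middle of the surface that is visible of it).
The state is a dict: "clock": time; "joints": joint angles; "qd": joint speeds; "joint_torque": joint torques, N m; "eef_pos": TCP position; "tcp_rot": TCP orientation; "force": force on the tool from outside, world axes, zero at the start; "ft_torque": the same for the moment, N m; "finger_gap": finger opening in mm; "grip_force": force on a finger pad.
Only numpy, scipy, OpenCV 4.12 (cv2) and the standard library are available. Lean on these libraries where they do the work, as an engineer would, in place of code of your own. Each camera call takes 0.05 s, during which the arm holds its last target. There are 200 camera calls.

## Working session

There is one attempt and no reset: what is moved stays moved. The work goes in short steps, Python scripts to look and compute and a tool call to move; the robot and the scene stay as the last step left them, time stands still between calls to the robot, and variables do not carry over. Pictures are saved under pics/ and viewed, at most 14 in all, crops included, and the job is handed in when it is done.

Besides the shell and the picture viewer there is one more tool, called after ">>>" by a JSON object that holds its "name" and its "arguments". apply_moves: Moves the arm, as the interface text tells. Its arguments: {"type":"object","properties":{"rows":{"type":"array"},"claw":{"type":"number"}},"required":["rows"]}

View pics/top0.png

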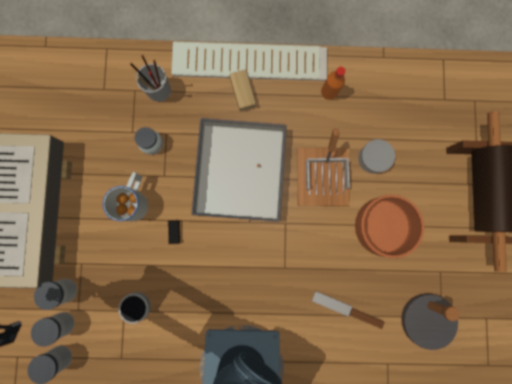

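View pics/scene0.png

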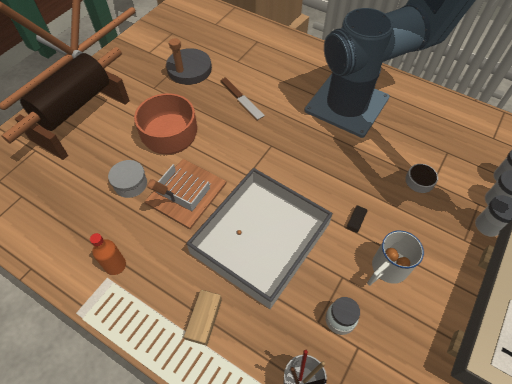

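```bash
cat > m.py <<'E'
from h import *
def near(P,c,r,z0,z1):
    k=(np.hypot(P[...,0]-c[0],P[...,1]-c[1])<r)&(P[...,2]>z0)&(P[...,2]<z1); return P[k]
def circ(Q):
    A=np.c_[2*Q[:,:2],np.ones(len(Q))]; s=np.linalg.lstsq(A,(Q[:,:2]**2).sum(1),rcond=None)[0]
    return s[:2].round(1),round(float(np.sqrt(s[2]+s[0]**2+s[1]**2)),1),len(Q)
E
python3 - <<'E'
from m import *
im,d,m=shot('top'); P=cloud(d,m)
Q=near(P,(430,325),60,93,106); print('mug',circ(Q))
c=circ(Q)[0]
H=near(P,(430,325),130,60,95);H=H[np.hypot(*(H[:,:2]-c).T)>55];print('strap',H.round(0).tolist())
T=near(P,(549,22),200,50,66); r=cv2.minAreaRect(T[:,:2].astype(np.float32)); print('tray',r, np.median(T[:,2]))
C=near(P,(393,-413),110,80,92); print('crock',circ(C), C[:,2].mean())
S=near(P,(560,-220),120,45,160); print('scoop high',len(S)); print(S[S[:,2]>60].round(0).tolist())
S=near(P,(560,-220),100,30,58); print(cv2.minAreaRect(S[:,:2].astype(np.float32)))
B=near(P,(531,-217),130,9,15); print('board',cv2.minAreaRect(B[:,:2].astype(np.float32)))
big=np.repeat(np.repeat(im[100:240,90:440],2,0),2,1); cv2.imwrite('pics/crop0.png',big)
im,d,m=shot('scene');P=cloud(d,m)
S=near(P,(590,-230),130,60,160);print('scene scoop',S[::2].round(0).tolist())
H=near(P,(430,325),130,60,95);H=H[np.hypot(*(H[:,:2]-c).T)>58];print('strap',H[::4].round(0).tolist())
E
```

```text
mug (array([440.1, 326.9]), 43.7, 217)
strap [[526.0, 303.0, 87.0], [522.0, 301.0, 92.0], [523.0, 299.0, 91.0], [523.0, 297.0, 90.0], [525.0, 298.0, 79.0], [520.0, 304.0, 91.0], [520.0, 301.0, 93.0], [520.0, 299.0, 91.0], [521.0, 297.0, 87.0], [521.0, 295.0, 85.0], [523.0, 297.0, 73.0], [518.0, 305.0, 88.0], [517.0, 301.0, 92.0], [517.0, 299.0, 90.0], [517.0, 296.0, 91.0], [520.0, 296.0, 75.0], [521.0, 296.0, 67.0], [515.0, 307.0, 89.0], [514.0, 303.0, 93.0], [515.0, 301.0, 91.0], [515.0, 299.0, 89.0], [515.0, 298.0, 86.0], [516.0, 297.0, 81.0], [518.0, 297.0, 70.0], [519.0, 296.0, 65.0], [512.0, 307.0, 89.0], [512.0, 304.0, 91.0], [512.0, 302.0, 87.0], [512.0, 300.0, 87.0], [513.0, 299.0, 81.0], [514.0, 297.0, 78.0], [515.0, 297.0, 69.0], [516.0, 296.0, 63.0], [509.0, 308.0, 93.0], [509.0, 307.0, 90.0], [509.0, 304.0, 88.0], [510.0, 302.0, 88.0], [510.0, 299.0, 88.0], [511.0, 299.0, 80.0], [512.0, 298.0, 75.0], [513.0, 298.0, 66.0], [506.0, 309.0, 91.0], [507.0, 307.0, 90.0], [506.0, 303.0, 93.0], [507.0, 301.0, 91.0], [508.0, 301.0, 83.0], [509.0, 300.0, 76.0], [510.0, 300.0, 68.0]
[... 7174 characters left out ...]
78.0], [596.0, -222.0, 68.0], [617.0, -222.0, 93.0], [614.0, -219.0, 90.0], [600.0, -222.0, 70.0], [596.0, -220.0, 66.0]]
strap [[497.0, 305.0, 88.0], [496.0, 310.0, 87.0], [501.0, 309.0, 89.0], [508.0, 302.0, 90.0], [502.0, 310.0, 87.0], [510.0, 302.0, 87.0], [506.0, 309.0, 88.0], [512.0, 301.0, 85.0], [509.0, 308.0, 87.0], [517.0, 300.0, 88.0], [515.0, 307.0, 92.0], [522.0, 299.0, 89.0], [518.0, 306.0, 92.0], [522.0, 300.0, 87.0], [520.0, 307.0, 91.0], [527.0, 301.0, 91.0], [520.0, 308.0, 87.0], [526.0, 302.0, 86.0], [515.0, 310.0, 73.0], [529.0, 303.0, 87.0], [526.0, 297.0, 68.0], [529.0, 304.0, 82.0], [528.0, 300.0, 68.0], [523.0, 307.0, 68.0], [529.0, 304.0, 72.0], [527.0, 306.0, 63.0]]
```

View pics/crop0.png

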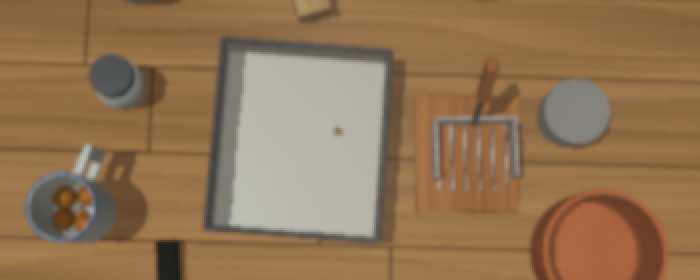

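>>> {"name": "apply_moves", "arguments": {"rows": [{"linear": [-6,-1.5,2],"yaw": 0},{"linear": [-12,-3,2],"yaw": 0},{"linear": [-18,-4.5,3],"yaw": 0},{"linear": [-24,-6,5],"yaw": 0},{"linear": [-29,-7.2,7],"yaw": 0}], "claw": 6}}

```text
clock: 2.12
eef_pos: [431.1, 357.2, 186.3]
tcp_rot: [[-0.946, 0.324, 0.001], [0.324, 0.946, 0.001], [-0.001, 0.001, -1.0]]
force: [0.6, 1.8, 0.5]
finger_gap: 60.3
grip_force: 0.0
```

>>> {"name": "apply_moves", "arguments": {"rows": [{"linear": [-5,-1.2,1.5],"yaw": 0},{"linear": [-10.1,-2.45,3],"yaw": 0},{"linear": [-10.1,-2.45,3],"yaw": 0}]}}

```text
clock: 2.5
eef_pos: [519.3, 299.7, 154.7]
tcp_rot: [[-0.945, 0.328, -0.001], [0.328, 0.945, -0.001], [0.001, -0.001, -1.0]]
force: [-0.1, 0.0, -0.2]
finger_gap: 59.7
grip_force: 0.0
```

>>> {"name": "apply_moves", "arguments": {"rows": [{"linear": [0,0,3],"yaw": 0},{"linear": [0,0,6],"yaw": 0},{"linear": [0,0,8.4],"yaw": 0},{"linear": [0,0,8.4],"yaw": 0}]}}

```text
clock: 3.0
eef_pos: [514.6, 302.6, 70.8]
tcp_rot: [[-0.946, 0.323, -0.004], [0.323, 0.946, -0.001], [0.004, -0.003, -1.0]]
force: [0.0, -0.5, -0.5]
finger_gap: 60.1
grip_force: 0.0
```

Run:
```python
from m import *
print(sense()['eef_pos'])
im,d,m=shot('wrist','w1')
find(['mug_grip','mug_mid','lump1','chip1'],'wrist',m)
im,d,m=shot('scene','s1'); cv2.imwrite('pics/s1c.png',cv2.resize(im[170:384,300:512],None,fx=2.5,fy=2.5))
```

```text
[514.61334505 302.6117196   70.78589809]
wrist mug_grip [450. 319.  81.] 0.65
wrist mug_mid [447. 317.  78.] 0.81
wrist lump1 [465. 346.  49.] 0.87
wrist lump1 [466. 317.  31.] 0.86
wrist lump1 [424. 317.  33.] 0.78
wrist lump1 [429. 344.  34.] 0.56
wrist chip1 [444. 324.  10.] 0.7
wrist chip1 [374. 214.  19.] 0.34
```

View pics/s1c.png

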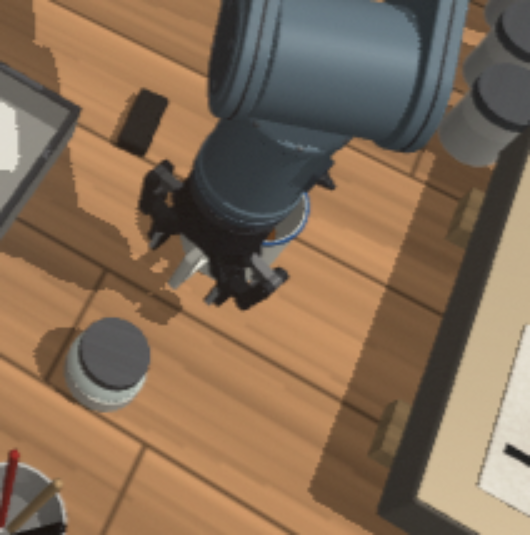

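>>> {"name": "apply_moves", "arguments": {"rows": [{"linear": [0,0,0],"yaw": 0},{"linear": [0,0,0],"yaw": 0},{"linear": [0,0,0],"yaw": 0},{"linear": [0,0,0],"yaw": 0},{"linear": [0,0,0],"yaw": 0}], "claw": 0.5}}

```text
clock: 3.92
eef_pos: [516.9, 302.4, 72.5]
tcp_rot: [[-0.946, 0.324, 0.0], [0.324, 0.946, 0.0], [-0.0, 0.0, -1.0]]
force: [-0.5, -0.3, 2.3]
finger_gap: 8.8
grip_force: 58.5
```

>>> {"name": "apply_moves", "arguments": {"rows": [{"linear": [0,0,-1],"yaw": 0},{"linear": [0,0,-2],"yaw": 0},{"linear": [0,0,-3],"yaw": 0},{"linear": [0,0,-3],"yaw": 0}]}}

```text
clock: 4.42
eef_pos: [517.5, 302.7, 103.6]
tcp_rot: [[-0.946, 0.324, 0.002], [0.324, 0.946, 0.001], [-0.002, 0.001, -1.0]]
force: [-0.5, 0.4, -4.2]
finger_gap: 9.3
grip_force: 58.6
```

Run:
```python
from m import *
s=sense();print(s['eef_pos'],s['force'],s['ft_torque'],s['tcp_rot'][:,0],s['finger_gap'])
for c in('top','scene'):
    im,d,m=shot(c,c+'2'); P=cloud(d,m); K=near(P,(445,325),70,60,140); 
    # mug tilt from rim points
    R=K; print(c,len(R)); 
    if len(R)>20:
        top=R[R[:,2]>110]; A=np.c_[top[:,:2]-[440,327],np.ones(len(top))]; print(np.linalg.lstsq(A,top[:,2],rcond=None)[0])
cv2.imwrite('pics/s2c.png',cv2.resize(im[170:384,300:512],None,fx=2.5,fy=2.5))
```

```text
[517.50846075 302.72220846 103.58235888] [-0.49477119  0.3669401  -4.15318261] [-0.07944404 -0.26876108 -0.02236181] [-0.94610094  0.32386643 -0.001881  ] 9.338373523701724
top 583
[-1.15514860e-02  1.41901857e-02  1.24830533e+02]
scene 239
[2.61107038e-02 1.88502351e-01 1.17023279e+02]
```

View pics/s2c.png

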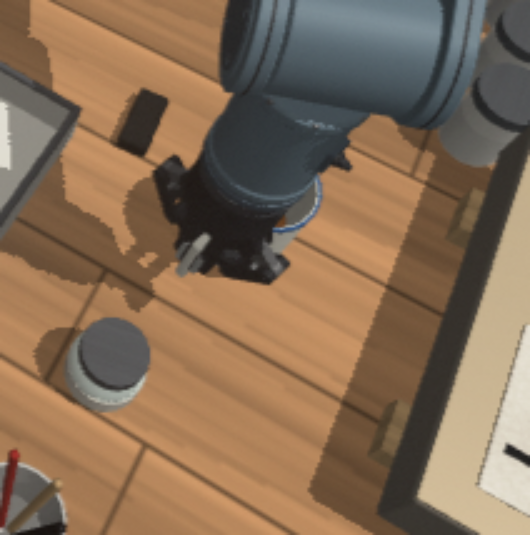

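>>> {"name": "apply_moves", "arguments": {"rows": [{"linear": [0,0,-1],"yaw": 0},{"linear": [0,0,-3],"yaw": -0.12},{"linear": [0,0,-5],"yaw": -0.27},{"linear": [0,0,-5],"yaw": -0.44},{"linear": [0,0,-5],"yaw": -0.61}]}}

```text
clock: 5.15
eef_pos: [516.9, 302.5, 153.1]
tcp_rot: [[-0.959, -0.282, 0.001], [-0.282, 0.959, 0.0], [-0.001, 0.0, -1.0]]
force: [-0.9, 1.3, -3.9]
finger_gap: 9.4
grip_force: 58.6
```

>>> {"name": "apply_moves", "arguments": {"rows": [{"linear": [0,0,0],"yaw": -0.17},{"linear": [0,0,0],"yaw": -0.34},{"linear": [0,0,0],"yaw": -0.51},{"linear": [0,0,0],"yaw": -0.68},{"linear": [0,0,0],"yaw": -0.85}]}}

```text
clock: 5.78
eef_pos: [516.7, 302.5, 152.6]
tcp_rot: [[-0.422, -0.907, -0.0], [-0.907, 0.422, 0.0], [-0.0, 0.0, -1.0]]
force: [-0.7, 0.2, -4.2]
finger_gap: 9.5
grip_force: 58.6
```

>>> {"name": "apply_moves", "arguments": {"rows": [{"linear": [0,0,0],"yaw": -0.15},{"linear": [0,0,0],"yaw": -0.27},{"linear": [0,0,0],"yaw": -0.37},{"linear": [0,0,0],"yaw": -0.37}]}}

```text
clock: 6.28
eef_pos: [516.7, 302.6, 152.5]
tcp_rot: [[-0.072, -0.997, -0.0], [-0.997, 0.072, 0.0], [-0.0, 0.0, -1.0]]
force: [-0.8, 0.2, -4.3]
finger_gap: 9.7
grip_force: 58.6
```

Run:
```python
from m import *
s=sense();print(s['eef_pos'],s['force'],s['ft_torque'],s['tcp_rot'][:,0],s['finger_gap'],s['joints'])
im,d,m=shot('top','t3'); P=cloud(d,m)
k=(P[...,2]>52)&(P[...,2]<64)&(P[...,0]>395)&(P[...,0]<705)&(P[...,1]>-125)&(P[...,1]<170)
n,l,st,ce=cv2.connectedComponentsWithStats(k.astype(np.uint8),connectivity=8)
print(st.tolist())
i=1+np.argmax(st[1:,4]); r=cv2.minAreaRect(P[l==i][:,:2].astype(np.float32)); print('tray',r)
K=near(P,(510,222),75,95,180); print(len(K),K.min(0),K.max(0))
top=K[K[:,2]>K[:,2].max()-25]; A=np.c_[top[:,:2]-[510,222],np.ones(len(top))]; print(np.linalg.lstsq(A,top[:,2],rcond=None)[0])
```

```text
[516.6539875  302.56760389 152.54618149] [-0.75115034  0.19938788 -4.27252047] [ 0.26695327  0.01824523 -0.02497427] [-7.15814269e-02 -9.97434707e-01 -3.22090690e-04] 9.673128712691714 [ 1.96762249e+01  2.45898757e+01  8.90438094e+01  2.67908570e-02
  6.63762545e+01 -1.56229692e+02]
[[0, 0, 512, 384, 195533], [191, 118, 96, 104, 1075]]
tray ((547.0824584960938, 20.226715087890625), (244.61349487304688, 274.9615478515625), 87.05889129638672)
1215 [463.80827191 177.8155407   95.09672137] [555.08857527 296.45748222 179.99077827]
[-1.83353881e-03 -5.65665084e-04  1.70710739e+02]
```

>>> {"name": "apply_moves", "arguments": {"rows": [{"linear": [1,0,1.8],"yaw": -0.02},{"linear": [2.2,0,3.2],"yaw": -0.02},{"linear": [3.4,0,3.2],"yaw": -0.02},{"linear": [3.8,0,3.2],"yaw": -0.02},{"linear": [4.5,0,1.9],"yaw": -0.02}]}}

```text
clock: 6.95
eef_pos: [513.3, 258.4, 133.6]
tcp_rot: [[-0.052, -0.999, -0.001], [-0.999, 0.052, 0.003], [-0.003, 0.001, -1.0]]
force: [-0.4, 2.7, -4.0]
finger_gap: 9.3
grip_force: 58.5
```

>>> {"name": "apply_moves", "arguments": {"rows": [{"linear": [1.1,0,-1.4],"yaw": 0},{"linear": [2.4,0,-2.7],"yaw": 0},{"linear": [3.6,0,-3.8],"yaw": 0},{"linear": [3.6,0,-3.8],"yaw": 0}]}}

```text
clock: 7.45
eef_pos: [512.6, 220.8, 173.0]
tcp_rot: [[-0.052, -0.999, 0.003], [-0.999, 0.052, 0.0], [-0.0, -0.003, -1.0]]
force: [-0.4, 4.3, 2.4]
finger_gap: 9.5
grip_force: 59.2
```

Run:
```python
from m import *
s=sense();print(s['eef_pos'],s['force'],s['ft_torque'],s['tcp_rot'][:,0],s['finger_gap'],s['grip_force'])
im,d,m=shot('top','t4'); im2,d2,m2=shot('scene','s4')
cv2.imwrite('pics/c4.png',np.hstack([cv2.resize(im[90:250,90:290],(500,400)),cv2.resize(im2[120:340,240:500],(300,400))[:, :300]]))
```

```text
[512.57956867 220.79374002 172.95315049] [-0.39215475  4.2551094   2.42099974] [ 0.62827996 -0.03532566  0.04672885] [-5.20218412e-02 -9.98645866e-01 -4.03973280e-04] 9.453100663169405 59.20052111148834
```

View pics/c4.png

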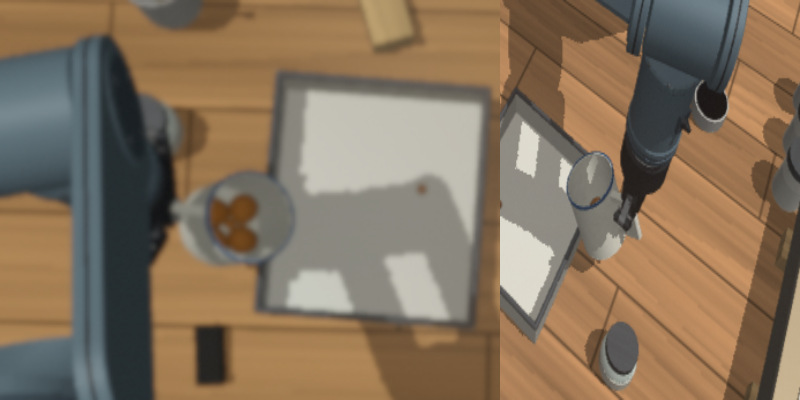

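>>> {"name": "apply_moves", "arguments": {"rows": [{"linear": [1.5,0,-0.8],"yaw": 0},{"linear": [3.0,0,-1.5],"yaw": 0},{"linear": [4.7,0,-2.0],"yaw": 0},{"linear": [6.4,0,-2.3],"yaw": 0},{"linear": [8.1,0,-2.4],"yaw": 0}]}}

```text
clock: 8.18
eef_pos: [508.1, 140.7, 195.6]
tcp_rot: [[-0.05, -0.999, 0.001], [-0.999, 0.05, 0.001], [-0.001, -0.001, -1.0]]
force: [1.7, 4.4, -1.3]
finger_gap: 9.1
grip_force: 59.2
```

>>> {"name": "apply_moves", "arguments": {"rows": [{"linear": [1.7,0,0.15],"yaw": 0},{"linear": [3.4,0,0.55],"yaw": 0},{"linear": [5.0,0,1.15],"yaw": 0},{"linear": [5.0,0,1.15],"yaw": 0}]}}

```text
clock: 8.68
eef_pos: [505.6, 91.0, 184.3]
tcp_rot: [[-0.056, -0.998, 0.001], [-0.998, 0.056, -0.007], [0.007, -0.001, -1.0]]
force: [-0.7, -1.2, 8.8]
finger_gap: 9.5
grip_force: 62.3
```

Run:
```python
from m import *
s=sense();print(s['eef_pos'],s['force'],s['ft_torque'],s['finger_gap'],s['grip_force'])
im,d,m=shot('top','t5'); im2,d2,m2=shot('scene','s5')
cv2.imwrite('pics/c5.png',np.hstack([cv2.resize(im[90:250,130:290],(400,400)),cv2.resize(im2[120:340,200:420],(400,400))]))
```

```text
[505.62627399  91.03467958 184.25508476] [-0.71315081 -1.23588493  8.82673908] [0.07996064 0.04719331 0.08541823] 9.454012088193707 62.31961173936725
```

View pics/c5.png

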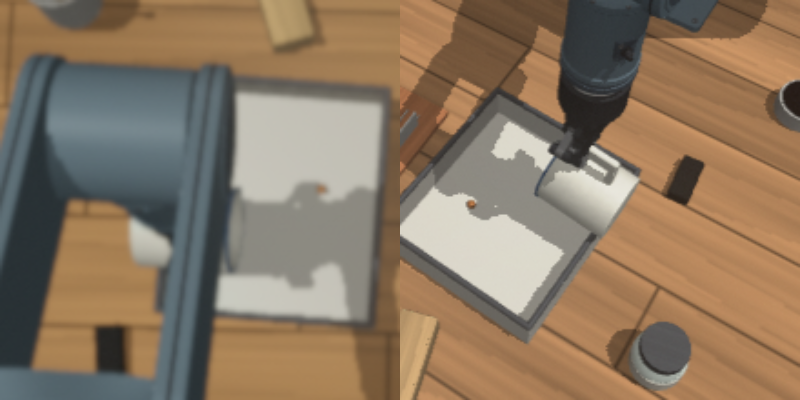

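>>> {"name": "apply_moves", "arguments": {"rows": [{"linear": [1.2,0,0.8],"yaw": 0},{"linear": [2.0,0,1.3],"yaw": 0},{"linear": [2.8,0,1.8],"yaw": 0},{"linear": [3.4,0,2.4],"yaw": 0},{"linear": [4.0,0,3.0],"yaw": 0}]}}

```text
clock: 9.4
eef_pos: [506.5, 61.7, 157.9]
tcp_rot: [[-0.074, -0.997, 0.006], [-0.996, 0.074, -0.041], [0.041, -0.009, -0.999]]
force: [-5.4, -17.8, 32.2]
finger_gap: 9.3
grip_force: 63.8
```

>>> {"name": "apply_moves", "arguments": {"rows": [{"linear": [0.4,0,0.5],"yaw": 0},{"linear": [0.8,0,1.0],"yaw": 0},{"linear": [1.0,0,1.4],"yaw": 0},{"linear": [1.0,0,1.4],"yaw": 0},{"linear": [1.0,0,1.4],"yaw": 0}]}}

```text
clock: 10.02
eef_pos: [506.9, 55.9, 143.0]
tcp_rot: [[-0.08, -0.997, 0.007], [-0.996, 0.08, -0.044], [0.044, -0.011, -0.999]]
force: [1.0, -16.9, 21.6]
finger_gap: 9.6
grip_force: 77.6
```

Run:
```python
from m import *
s=sense();print(s['eef_pos'],s['force'],s['ft_torque'],s['finger_gap'],s['grip_force'])
im,d,m=shot('top','t6');find(['lump1'],'top',m); im2,d2,m2=shot('scene','s6')
find(['lump1','chip1'],'scene',m2)
cv2.imwrite('pics/c6.png',np.hstack([cv2.resize(im[90:250,130:290],(400,400)),cv2.resize(im2[120:340,180:400],(400,400))]))
```

```text
[506.92639826  55.90236861 142.97137129] [  0.95288976 -16.88322539  21.62667223] [-1.97403693 -0.13280342 -0.07592916] 9.624612589071496 77.56641458545346
top lump1 [526. -17.  31.] 0.58
top lump1 [547. -74.  38.] 0.5
top lump1 [478. -66.  33.] 0.42
scene lump1 [526. 109. 117.] 0.7
scene lump1 [564. -67.  29.] 0.56
scene lump1 [482. -66.  29.] 0.55
scene lump1 [539. -22.  30.] 0.45
```

View pics/c6.png

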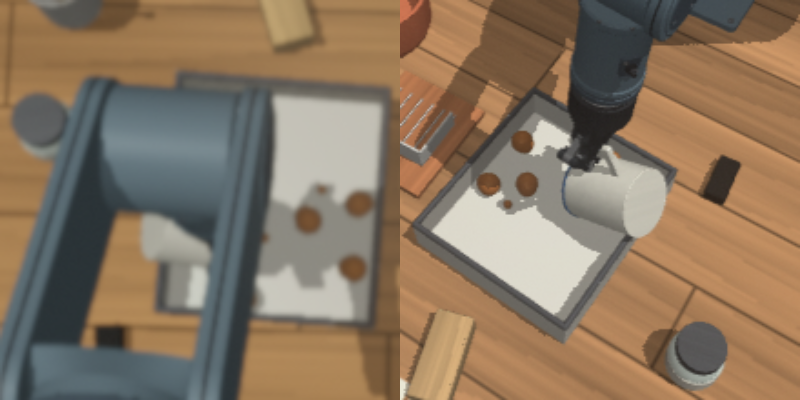

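>>> {"name": "apply_moves", "arguments": {"rows": [{"linear": [-0.6,0,0],"yaw": 0.07},{"linear": [-0.6,0,0],"yaw": 0.14},{"linear": [-0.3,0,0],"yaw": 0.2},{"linear": [0,0,0],"yaw": 0.2},{"linear": [0,0,0],"yaw": 0.2}]}}

```text
clock: 10.9
eef_pos: [501.8, 56.0, 141.9]
tcp_rot: [[-0.274, -0.962, -0.004], [-0.961, 0.274, -0.045], [0.044, -0.008, -0.999]]
force: [-11.5, -17.2, 29.4]
finger_gap: 9.3
grip_force: 94.9
```

Run:
```python
from m import *
s=sense();print(s['eef_pos'],s['force'],s['ft_torque'],s['finger_gap'],s['grip_force'],s['joints'],s['tcp_rot'])
im,d,m=shot('wrist','w7');find(['lump1','chip1','mug_mid'],'wrist',m,.4); im2,d2,m2=shot('scene','s7')
find(['lump1','chip1'],'scene',m2,.4)
cv2.imwrite('pics/c7.png',np.hstack([cv2.resize(im,(450,400)),cv2.resize(im2[140:320,190:380],(350,400))]))
```

```text
[501.79961631  56.03522819 141.94933031] [-11.5266489  -17.17924704  29.42045591] [-1.64934976  2.49442636  0.75961062] 9.262668472147624 94.8731924937374 [  -4.59548274   16.86066865  102.67125998   -2.94795923   60.53503965
 -167.22507657] [[-0.27417902 -0.96166956 -0.00418651]
 [-0.9606705   0.27408828 -0.04458482]
 [ 0.04402334 -0.00820237 -0.99899683]]
wrist lump1 [534. -27.  31.] 0.67
wrist lump1 [574. -69.  29.] 0.65
wrist lump1 [474. -68.  34.] 0.63
wrist lump1 [439.  44.  27.] 0.56
wrist chip1 [509.  29.  12.] 0.58
wrist chip1 [566. -35.  16.] 0.49
wrist mug_mid [495.  53. 104.] 0.69
scene lump1 [581. -71.  27.] 0.7
scene lump1 [482. -67.  29.] 0.54
scene lump1 [547. -23.  30.] 0.45
```

View pics/c7.png

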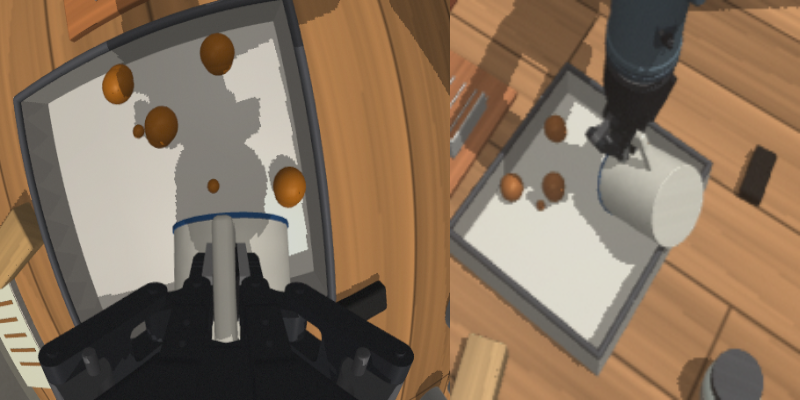

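>>> {"name": "apply_moves", "arguments": {"rows": [{"linear": [0,0,-1],"yaw": 0},{"linear": [0,0,-3],"yaw": 0},{"linear": [0,0,-5],"yaw": 0},{"linear": [0,0,-7],"yaw": 0},{"linear": [0,0,-7],"yaw": 0}]}}

```text
clock: 11.88
eef_pos: [503.6, 63.2, 209.6]
tcp_rot: [[-0.276, -0.961, -0.001], [-0.96, 0.276, -0.037], [0.035, -0.01, -0.999]]
force: [0.0, 1.0, -3.0]
finger_gap: 9.0
grip_force: 79.3
```

Run:
```python
from m import *
s=sense();print(s['eef_pos'],s['force'],s['ft_torque'],s['finger_gap'],s['grip_force'],s['tcp_rot'])
im,d,m=shot('wrist','w8');find(['lump1','chip1','mug_mid'],'wrist',m,.4); im2,d2,m2=shot('scene','s8')
find(['lump1','chip1'],'scene',m2,.4)
im3,d3,m3=shot('top','t8')
find(['lump1','chip1'],'top',m3,.4)
cv2.imwrite('pics/c8.png',np.hstack([cv2.resize(im3[90:250,130:290],(400,400)),cv2.resize(im2[100:320,180:400],(400,400))]))
```

```text
[503.62699991  63.20898222 209.60714959] [ 0.02498022  0.95573436 -3.04328354] [-0.12030076  0.01256195 -0.04824919] 8.986919728736277 79.33897427929602 [[-2.76387945e-01 -9.61045951e-01 -6.19985731e-04]
 [-9.60393975e-01  2.76224090e-01 -3.66560371e-02]
 [ 3.53993910e-02 -9.53585622e-03 -9.99327749e-01]]
wrist lump1 [539. -27.  34.] 0.72
wrist lump1 [576. -71.  30.] 0.72
wrist lump1 [436.  45.  29.] 0.66
wrist lump1 [473. -68.  30.] 0.65
wrist chip1 [567. -31.  14.] 0.58
wrist mug_mid [574. -70.  31.] 0.69
wrist mug_mid [499.  58. 174.] 0.65
scene lump1 [529. 117. 177.] 0.59
scene lump1 [580. -72.  32.] 0.55
scene lump1 [481. -65.  26.] 0.48
scene lump1 [550. -22.  30.] 0.43
scene chip1 [ 571. -216.   34.] 0.42
top lump1 [538. -27.  35.] 0.63
```

View pics/c8.png

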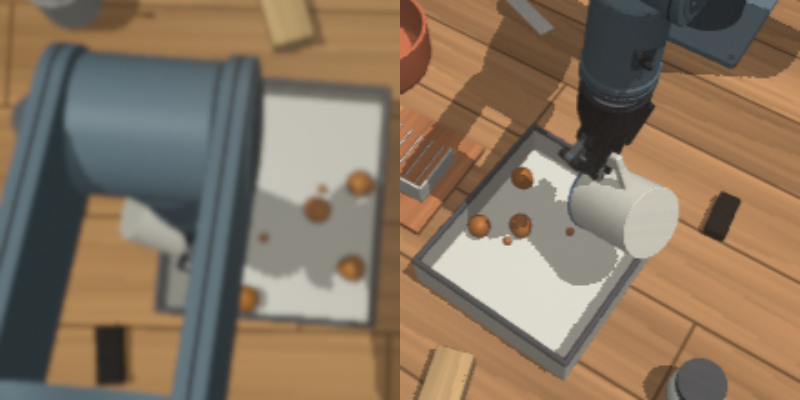

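Run:
```python
from workcell import *
s=sense();print(s['joints'],s['qd'],s['joint_torque'],s['eef_pos'])
```

```text
[  -4.00903466   12.87558424   97.49119769   -2.15644783   69.62603711
 -167.22083358] [ 0.07518967 -0.18790814 -0.17994371  0.01675747  0.01790256  0.04414774] [-2.33707699e-02 -4.21212137e+01 -2.83170497e+01 -9.84915392e-02
 -2.69347848e-02  4.11970896e-04] [503.24044271  64.16128918 209.0061597 ]
```

>>> {"name": "apply_moves", "arguments": {"rows": [{"linear": [0,0,0],"yaw": 0.1},{"linear": [0,0,0],"yaw": 0.2},{"linear": [0,0,0],"yaw": 0.2},{"linear": [0,0,0],"yaw": 0.2},{"linear": [0,0,0],"yaw": 0.2}]}}

```text
clock: 13.0
eef_pos: [503.3, 64.2, 209.3]
tcp_rot: [[-0.461, -0.887, -0.002], [-0.887, 0.461, -0.035], [0.032, -0.015, -0.999]]
force: [-0.1, -0.8, -3.3]
finger_gap: 9.1
grip_force: 79.3
```

Run:
```python
from workcell import *
s=sense();print(s['joints'],s['qd'],s['eef_pos'],s['force'],s['tcp_rot'][:,2])
```

```text
[  -4.00731324   12.84990705   97.4739905    -2.15410921   69.63583577
 -155.81716284] [-0.01725872  0.06210207  0.03947217 -0.02435842 -0.05660572  0.34916472] [503.34845618  64.18058657 209.34240109] [-0.11945409 -0.80684557 -3.34826278] [-0.00153197 -0.03521726 -0.99937851]
```

>>> {"name": "apply_moves", "arguments": {"rows": [{"linear": [0.5,-0.6,0],"yaw": -0.1},{"linear": [1,-1.2,0],"yaw": -0.2},{"linear": [1.5,-1.8,0],"yaw": -0.3},{"linear": [2,-2.4,0],"yaw": -0.38},{"linear": [2,-2.4,0],"yaw": -0.38}]}}

```text
clock: 13.62
eef_pos: [516.3, 43.1, 209.9]
tcp_rot: [[-0.11, -0.994, -0.002], [-0.993, 0.11, -0.046], [0.046, -0.003, -0.999]]
force: [-0.2, -0.4, -2.8]
finger_gap: 9.1
grip_force: 79.3
```

Run:
```python
from m import *
s=sense();print(s['joints'],s['eef_pos'],s['force'],s['tcp_rot'])
im,d,m=shot('scene'); P=cloud(d,m)
# mug points: bright, above z 70
k=near(P,(520,60),130,75,190); 
c=[P[...,i] for i in range(3)]
hsv=cv2.cvtColor(im,cv2.COLOR_BGR2HSV)
mask=(np.hypot(P[...,0]-515,P[...,1]-70)<120)&(P[...,2]>65)&(P[...,2]<200)&(hsv[...,1]<60)&(hsv[...,2]>110)
Q=P[mask];print(len(Q))
# cylinder axis: foot disc is flat -> RANSAC plane with normal mostly y
best=(0,)
rng=np.random.default_rng(0)
for i in range(600):
    a=Q[rng.choice(len(Q),3,False)];n=np.cross(a[1]-a[0],a[2]-a[0]);l=np.linalg.norm(n)
    if l<200: continue
    n/=l
    if abs(n[1])<.5: continue
    inl=abs((Q-a[0])@n)<2.5
    if inl.sum()>best[0]: best=(inl.sum(),n,Q[inl].mean(0),Q[inl].min(0),Q[inl].max(0))
print(best)
```

```text
[  -5.8646875    13.90968085   96.01326055   -2.81319413   69.95722051
 -178.57797868] [516.28368346  43.09342088 209.85518414] [-0.17605193 -0.36854837 -2.76418571] [[-0.11011896 -0.99391587 -0.00224684]
 [-0.99284938  0.11010506 -0.04611916]
 [ 0.04608596 -0.00284782 -0.99893342]]
1623
(np.int64(687), array([-0.09837441, -0.88420474, -0.45662287]), array([528.83589739, 131.41407476, 171.57273075]), array([483.25932141, 111.91389507, 135.22035728]), array([571.74348074, 150.46457451, 199.9974886 ]))
```

>>> {"name": "apply_moves", "arguments": {"rows": [{"linear": [-0.6,3,0],"yaw": 0.15},{"linear": [-1.2,8,0],"yaw": 0.32},{"linear": [-1.8,13,0],"yaw": 0.5},{"linear": [-2.4,18,0],"yaw": 0.67},{"linear": [-3,22,0],"yaw": 0.85}]}}

```text
clock: 14.3
eef_pos: [298.5, 97.6, 207.7]
tcp_rot: [[-0.823, -0.569, -0.003], [-0.568, 0.822, -0.046], [0.028, -0.036, -0.999]]
force: [0.2, -0.1, -1.6]
finger_gap: 9.2
grip_force: 79.3
```

>>> {"name": "apply_moves", "arguments": {"rows": [{"linear": [0,0,0],"yaw": 0.17},{"linear": [0,0,0],"yaw": 0.34},{"linear": [0,0,0],"yaw": 0.5},{"linear": [0,0,0],"yaw": 0.66},{"linear": [0,0,0],"yaw": 0.66}]}}

```text
clock: 14.92
eef_pos: [300.5, 97.3, 208.0]
tcp_rot: [[-0.999, 0.048, -0.002], [0.048, 0.998, -0.046], [-0.0, -0.046, -0.999]]
force: [-1.2, 0.3, -3.1]
finger_gap: 9.4
grip_force: 79.3
```

```bash
cat > mug.py <<'E'
from m import *
def foot(c,r=130):
    im,d,m=shot('scene'); P=cloud(d,m); hsv=cv2.cvtColor(im,cv2.COLOR_BGR2HSV)
    Q=P[(np.hypot(P[...,0]-c[0],P[...,1]-c[1])<r)&(P[...,2]>15)&(P[...,2]<240)&(hsv[...,1]<60)&(hsv[...,2]>110)]
    print('mug pts',len(Q),Q.mean(0).round(),Q.min(0).round(),Q.max(0).round()); return im
E
python3 - <<'E'
from mug import *
s=sense();print(s['joints'],s['eef_pos'],s['force'],s['tcp_rot'])
im=foot((360,100)); cv2.imwrite('pics/c9.png',cv2.resize(im[20:240,200:470],(740,600)))
E
```

```text
[  0.30154941  -7.63551675 119.50904734  -2.83392334  68.29125571
 -85.8869109 ] [300.48942128  97.26116342 207.97111757] [-1.21620468  0.25698585 -3.12079854] [[-9.98840562e-01  4.80899474e-02 -2.21096131e-03]
 [ 4.81407455e-02  9.97783221e-01 -4.59468449e-02]
 [-3.52126291e-06 -4.60000097e-02 -9.98941439e-01]]
mug pts 1698 [372. 100. 179.] [286.  38.  16.] [479. 149. 239.]
```

View pics/c9.png

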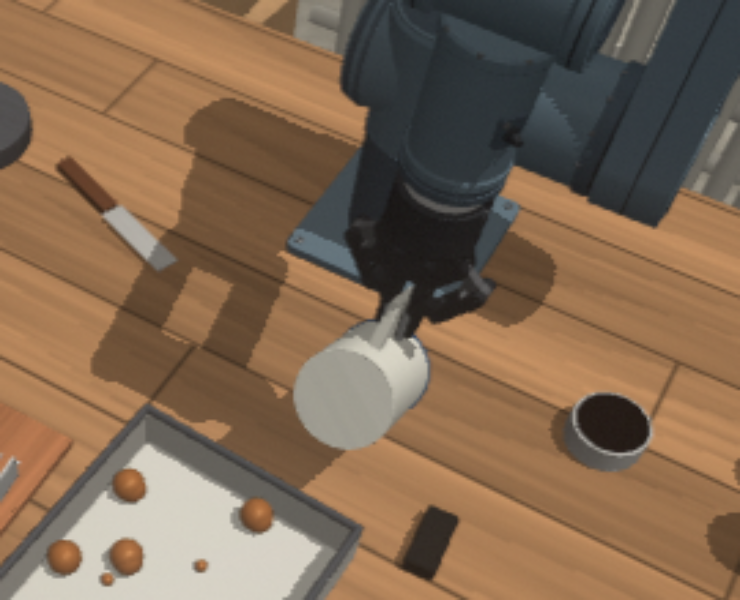

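>>> {"name": "apply_moves", "arguments": {"rows": [{"linear": [2,0,0],"yaw": 0},{"linear": [2,0,3.5],"yaw": 0},{"linear": [2,0,7],"yaw": 0},{"linear": [1,0,7],"yaw": 0},{"linear": [0,0,7],"yaw": 0}]}}

```text
clock: 15.6
eef_pos: [302.5, 93.9, 139.1]
tcp_rot: [[-0.999, 0.049, -0.0], [0.049, 0.998, -0.046], [-0.002, -0.046, -0.999]]
force: [0.6, -0.2, -2.5]
finger_gap: 8.7
grip_force: 79.2
```

>>> {"name": "apply_moves", "arguments": {"rows": [{"linear": [-0.7,0,-0.4],"yaw": 0},{"linear": [-1.5,0,-1.1],"yaw": 0},{"linear": [-2.3,0,-1.9],"yaw": 0},{"linear": [-3.1,0,-2.7],"yaw": 0},{"linear": [-4.0,0,-3.3],"yaw": 0}]}}

```text
clock: 16.23
eef_pos: [341.4, 93.5, 171.7]
tcp_rot: [[-0.999, 0.05, -0.002], [0.05, 0.998, -0.046], [-0.001, -0.046, -0.999]]
force: [0.5, 0.5, -2.0]
finger_gap: 9.2
grip_force: 79.3
```

Run:
```python
from mug import *
s=sense();print(s['joints'],s['eef_pos'],s['force'],s['ft_torque'],s['tcp_rot'][:,2])
im=foot((380,100)); cv2.imwrite('pics/c10.png',cv2.resize(im[60:240,230:430],(600,540)))
```

```text
[ -0.35283835  -0.51600063 118.9182852   -3.00958229  61.7032498
 -86.06297516] [341.35281279  93.48105466 171.69356027] [ 0.46453949  0.51936774 -2.01469479] [ 0.08231999  0.13100698 -0.04298637] [-0.00154893 -0.04622042 -0.99893006]
mug pts 1688 [411.  97. 143.] [327.  41.  16.] [502. 149. 206.]
```

View pics/c10.png

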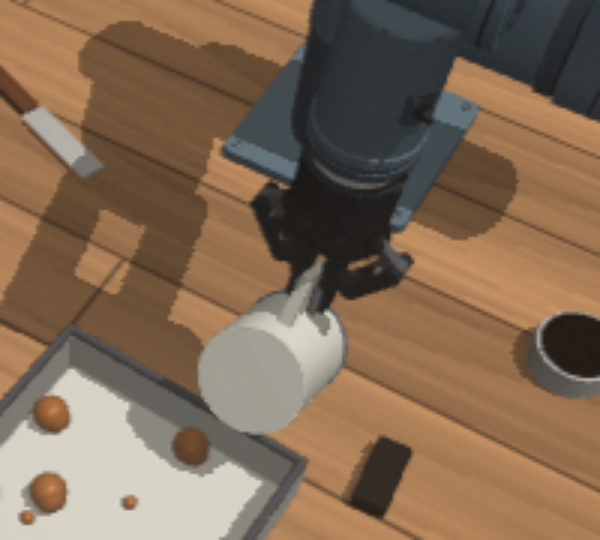

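>>> {"name": "apply_moves", "arguments": {"rows": [{"linear": [3,0,0],"yaw": 0},{"linear": [6,0,0.5],"yaw": 0},{"linear": [6,0,2],"yaw": 0},{"linear": [6,0,3.3],"yaw": 0},{"linear": [6,0,3.7],"yaw": 0}]}}

```text
clock: 16.9
eef_pos: [280.0, 94.7, 133.5]
tcp_rot: [[-0.999, 0.05, -0.004], [0.05, 0.998, -0.046], [0.002, -0.046, -0.999]]
force: [0.5, 0.2, -2.8]
finger_gap: 9.3
grip_force: 79.3
```

>>> {"name": "apply_moves", "arguments": {"rows": [{"linear": [0,0,0.2],"yaw": 0},{"linear": [0,0,0.4],"yaw": 0},{"linear": [0,0,0.4],"yaw": 0}]}}

```text
clock: 17.27
eef_pos: [280.8, 94.6, 130.1]
tcp_rot: [[-0.999, 0.05, -0.002], [0.05, 0.998, -0.046], [-0.0, -0.046, -0.999]]
force: [0.6, 1.0, -2.9]
finger_gap: 8.8
grip_force: 79.3
```

>>> {"name": "apply_moves", "arguments": {"rows": [{"linear": [-0.5,0,0],"yaw": 0},{"linear": [-1,0,0],"yaw": 0}]}}

```text
clock: 17.52
eef_pos: [291.3, 94.0, 130.2]
tcp_rot: [[-0.999, 0.05, -0.002], [0.05, 0.998, -0.046], [-0.001, -0.046, -0.999]]
force: [-0.4, 0.4, -3.0]
finger_gap: 9.1
grip_force: 79.3
```

Run:
```python
from mug import *
s=sense();print(s['joints'],s['eef_pos'],s['force'],s['ft_torque'],s['tcp_rot'][:,2])
im,d,m=shot('wrist','w11'); cv2.imwrite('pics/c11.png',np.hstack([cv2.resize(im,(400,300)),cv2.resize(shot('scene')[0][60:240,230:430],(333,300))]))
```

```text
[ -0.30289926  -2.16782273 127.73456499  -3.25173704  54.55525977
 -85.54260278] [291.26498322  94.04890553 130.17541064] [-0.35272632  0.38227997 -2.99969505] [ 0.05991825  0.13395613 -0.00476503] [-0.00161068 -0.046203   -0.99893077]
```

View pics/c11.png

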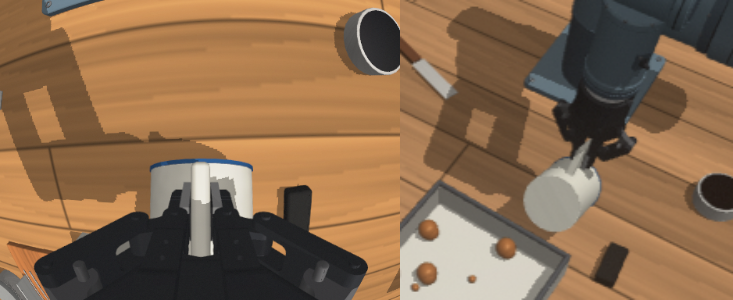

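```bash
cat >> mug.py <<'E'
def disc(c,r=130):
    im,d,m=shot('scene'); P=cloud(d,m); hsv=cv2.cvtColor(im,cv2.COLOR_BGR2HSV)
    Q=P[(np.hypot(P[...,0]-c[0],P[...,1]-c[1])<r)&(P[...,2]>15)&(P[...,2]<240)&(hsv[...,1]<60)&(hsv[...,2]>90)]
    rng=np.random.default_rng(0);best=(0,)
    for i in range(1500):
        a=Q[rng.choice(len(Q),3,False)];n=np.cross(a[1]-a[0],a[2]-a[0]);l=np.linalg.norm(n)
        if l<300: continue
        n/=l; inl=abs((Q-a[0])@n)<2
        if inl.sum()>best[0]: best=(inl.sum(),n,inl)
    I=Q[best[2]]; n=np.linalg.svd(I-I.mean(0))[2][2]; print(len(Q),'disc n',best[0],n.round(2),'c',I.mean(0).round(),I.min(0).round(),I.max(0).round())
    return Q
E
python3 - <<'E'
from mug import *
Q=disc((350,95),90)
E
```

```text
1750 disc n 785 [ 0.87 -0.01  0.49] c [384.  91.  94.] [359.  38.  18.] [426. 134. 138.]
```

>>> {"name": "apply_moves", "arguments": {"rows": [{"linear": [0.5,0,0.5],"yaw": 0},{"linear": [0.5,0,1.0],"yaw": 0},{"linear": [0.5,0,1.0],"yaw": 0}]}}

```text
clock: 18.05
eef_pos: [285.0, 93.8, 119.5]
tcp_rot: [[-0.999, 0.05, -0.004], [0.05, 0.998, -0.046], [0.001, -0.046, -0.999]]
force: [0.1, 0.1, -2.8]
finger_gap: 9.4
grip_force: 79.3
```

>>> {"name": "apply_moves", "arguments": {"rows": [{"linear": [-0.8,0,0],"yaw": 0},{"linear": [-1.6,0,0],"yaw": 0},{"linear": [-2.3,0,0],"yaw": 0},{"linear": [-2.3,0,0],"yaw": 0}]}}

```text
clock: 18.55
eef_pos: [306.4, 92.7, 119.2]
tcp_rot: [[-0.999, 0.05, -0.009], [0.05, 0.998, -0.046], [0.007, -0.047, -0.999]]
force: [-5.1, 0.1, -0.9]
finger_gap: 9.4
grip_force: 80.2
```

Run:
```python
from mug import *
s=sense();print(s['eef_pos'],s['force'],s['ft_torque'],s['tcp_rot'][:,2])
Q=disc((360,95),90)
```

```text
[306.36905424  92.74135373 119.17510141] [-5.11277292  0.11797037 -0.87006342] [ 0.08723161  1.22391125 -0.05234948] [-0.00893084 -0.04613625 -0.99889523]
1783 disc n 752 [ 0.88 -0.03  0.47] c [398.  89.  84.] [373.  29.  25.] [431. 149. 128.]
```

>>> {"name": "apply_moves", "arguments": {"rows": [{"linear": [-0.8,0,-0.5],"yaw": 0},{"linear": [-1.6,0,-1.3],"yaw": 0},{"linear": [-2.6,0,-2.6],"yaw": 0},{"linear": [-3.7,0,-3.7],"yaw": 0},{"linear": [-3.7,0,-3.7],"yaw": 0}]}}

```text
clock: 19.23
eef_pos: [345.5, 92.6, 157.1]
tcp_rot: [[-0.999, 0.05, -0.004], [0.05, 0.998, -0.046], [0.002, -0.046, -0.999]]
force: [-4.0, -0.3, 0.0]
finger_gap: 9.1
grip_force: 67.6
```

Run:
```python
from mug import *
s=sense();print(s['eef_pos'],s['force'],s['ft_torque'],s['tcp_rot'][:,2])
Q=disc((390,95),90)
```

```text
[345.46649114  92.64172643 157.08432739] [-4.01313604 -0.28434588  0.00994211] [0.17884439 1.04739988 0.01135731] [-0.00400245 -0.04605841 -0.99893073]
1924 disc n 670 [ 0.99 -0.03  0.12] c [416.  82.  77.] [408.  10.  15.] [425. 149. 136.]
```

>>> {"name": "apply_moves", "arguments": {"rows": [{"linear": [-1.6,0,-0.75],"yaw": 0},{"linear": [-3.05,0,-1.4],"yaw": 0},{"linear": [-4.6,0,-1.85],"yaw": 0},{"linear": [-6.15,0,-2.05],"yaw": 0},{"linear": [-7.75,0,-2.05],"yaw": 0}]}}

```text
clock: 19.9
eef_pos: [422.5, 89.6, 177.1]
tcp_rot: [[-0.999, 0.05, -0.005], [0.05, 0.998, -0.046], [0.002, -0.046, -0.999]]
force: [-5.3, 0.4, 0.1]
finger_gap: 9.4
grip_force: 66.9
```

>>> {"name": "apply_moves", "arguments": {"rows": [{"linear": [-1.6,0,0.2],"yaw": 0},{"linear": [-3.1,0,0.65],"yaw": 0},{"linear": [-4.5,0,1.3],"yaw": 0},{"linear": [-4.5,0,1.3],"yaw": 0}]}}

```text
clock: 20.4
eef_pos: [469.3, 86.6, 164.0]
tcp_rot: [[-0.999, 0.05, -0.001], [0.05, 0.998, -0.046], [-0.001, -0.046, -0.999]]
force: [-1.3, 0.2, 1.6]
finger_gap: 9.6
grip_force: 63.6
```

```bash
cat >> mug.py <<'E'
def cyl(x0,x1,y0,y1,z0,z1):
    from scipy.optimize import least_squares
    out=[]
    for c in('scene','top'):
        im,d,m=shot(c);P=cloud(d,m);hsv=cv2.cvtColor(im,cv2.COLOR_BGR2HSV)
        k=(P[...,0]>x0)&(P[...,0]<x1)&(P[...,1]>y0)&(P[...,1]<y1)&(P[...,2]>z0)&(P[...,2]<z1)&(hsv[...,2]>80)
        Q=P[k];out.append(Q);print(c,len(Q),Q.min(0).round() if len(Q) else '',Q.max(0).round() if len(Q) else '')
    return out
E
python3 - <<'E'
from mug import *
s=sense();print(s['eef_pos'],s['force'],s['ft_torque'],s['tcp_rot'][:,2])
Q=disc((s['eef_pos'][0]-40,90),90); Q=Q[Q[:,2]>65]
print(Q[:,2].max(), Q[np.argsort(-Q[:,2])[:20]].mean(0))
E
```

```text
[469.31850085  86.63176905 164.01506572] [-1.34339498  0.21160415  1.64123745] [ 0.16986235  0.43544175 -0.06674491] [-0.00132943 -0.04616168 -0.9989331 ]
924 disc n 232 [-0.45 -0.87 -0.21] c [458. 114. 125.] [397.  84.  16.] [505. 149. 197.]
239.27807686388257 [472.27035771 140.41376634 234.68803246]
```

>>> {"name": "apply_moves", "arguments": {"rows": [{"linear": [-1.15,0,0.95],"yaw": 0},{"linear": [-2.35,0,1.95],"yaw": 0},{"linear": [-3.4,0,3.1],"yaw": 0},{"linear": [-3.9,0,3.8],"yaw": 0},{"linear": [-3.9,0,3.8],"yaw": 0}]}}

```text
clock: 21.08
eef_pos: [509.1, 82.8, 127.3]
tcp_rot: [[-0.999, 0.05, 0.003], [0.05, 0.998, -0.046], [-0.005, -0.046, -0.999]]
force: [1.7, 0.3, 4.6]
finger_gap: 9.2
grip_force: 58.4
```

```bash
cat >> mug.py <<'E'
def rim(c,r=60):
    im,d,m=shot('top');P=cloud(d,m)
    Q=near(P,c,r,50,300); print(len(Q)); h=np.percentile(Q[:,2],95); print('z95',h)
    rng=np.random.default_rng(0);best=(0,)
    for i in range(2000):
        a=Q[rng.choice(len(Q),3,False)];n=np.cross(a[1]-a[0],a[2]-a[0]);l=np.linalg.norm(n)
        if l<300: continue
        n/=l
        if abs(n[2])<.5: continue
        inl=abs((Q-a[0])@n)<2
        if inl.sum()>best[0]: best=(inl.sum(),n*np.sign(n[2]),inl)
    I=Q[best[2]]; print('rim plane',best[0],best[1].round(3),I.mean(0).round(),I.min(0).round(),I.max(0).round())
E
python3 - <<'E'
from mug import *
s=sense();print(s['eef_pos'],s['force'],s['ft_torque'],s['tcp_rot'][:,2])
p=s['eef_pos']; rim((p[0]-90,p[1]+3),50)
E
```

```text
[509.10193719  82.82614655 127.29444735] [1.73931407 0.34907765 4.59559333] [ 0.24417989  0.01905624 -0.06129669] [ 0.00263184 -0.04643692 -0.99891776]
303
z95 162.80821500696808
rim plane 108 [-0.092  0.006  0.996] [434.  65.  67.] [404.  47.  63.] [466.  77.  71.]
```

>>> {"name": "apply_moves", "arguments": {"rows": [{"linear": [0,0,-2],"yaw": 0},{"linear": [0,0.5,-5],"yaw": 0},{"linear": [0,5,-7],"yaw": 0},{"linear": [0,11,-7.5],"yaw": 0},{"linear": [0,17,-8],"yaw": 0}]}}

```text
clock: 21.75
eef_pos: [516.0, 257.7, 198.8]
tcp_rot: [[-0.999, 0.051, -0.0], [0.051, 0.998, -0.046], [-0.002, -0.046, -0.999]]
force: [0.3, -1.3, -3.1]
finger_gap: 8.7
grip_force: 58.8
```

>>> {"name": "apply_moves", "arguments": {"rows": [{"linear": [0,3,0],"yaw": 0},{"linear": [0,5.5,0],"yaw": 0},{"linear": [0,5.5,3],"yaw": 0},{"linear": [0,5.5,7],"yaw": 0},{"linear": [0,5.5,7],"yaw": 0}]}}

```text
clock: 22.38
eef_pos: [515.6, 306.9, 122.4]
tcp_rot: [[-0.999, 0.05, -0.009], [0.05, 0.998, -0.049], [0.007, -0.05, -0.999]]
force: [0.1, 0.8, -2.7]
finger_gap: 9.4
grip_force: 58.9
```

Run:
```python
from mug import *
s=sense();print(s['eef_pos'],s['force'],s['ft_torque'],s['tcp_rot'][:,2])
p=s['eef_pos']; im,d,m=shot('top');P=cloud(d,m)
Q=near(P,(p[0]-78,p[1]+3),55,110,190); print(circ(Q),Q[:,2].max()); A=np.c_[Q[:,:2]-Q[:,:2].mean(0),np.ones(len(Q))]; print(np.linalg.lstsq(A,Q[:,2],rcond=None)[0])
```

```text
[515.56151873 306.94791441 122.44249878] [ 0.12973938  0.84407379 -2.65958035] [ 0.06288447 -0.07866402  0.0015725 ] [-0.00925402 -0.04922375 -0.99874491]
(array([443.1, 309. ]), 43.2, 536) 164.36122607928075
[ 5.88420369e-02 -1.05347941e-01  1.38069135e+02]
```

>>> {"name": "apply_moves", "arguments": {"rows": [{"linear": [0,0,2.5],"yaw": 0},{"linear": [0,0,4.2],"yaw": 0},{"linear": [0,0,4.7],"yaw": 0},{"linear": [0,0,5.1],"yaw": 0},{"linear": [0,0,5.1],"yaw": 0}]}}

```text
clock: 23.05
eef_pos: [518.3, 305.8, 75.5]
tcp_rot: [[-0.999, 0.05, -0.002], [0.05, 0.998, -0.046], [-0.001, -0.046, -0.999]]
force: [0.1, 0.3, -2.4]
finger_gap: 9.1
grip_force: 58.9
```

>>> {"name": "apply_moves", "arguments": {"rows": [{"linear": [0,0,0.3],"yaw": 0},{"linear": [0,0,0.3],"yaw": 0}]}}

```text
clock: 23.3
eef_pos: [518.0, 305.5, 72.2]
tcp_rot: [[-0.999, 0.05, -0.002], [0.05, 0.998, -0.046], [-0.0, -0.046, -0.999]]
force: [0.1, 0.7, -2.0]
finger_gap: 9.1
grip_force: 58.9
```

Run:
```python
from mug import *
s=sense();print(s['eef_pos'],s['force'],s['ft_torque'],s['tcp_rot'][:,2])
p=s['eef_pos']; im,d,m=shot('top');P=cloud(d,m)
Q=near(P,(443,309),55,80,120); print(circ(Q),Q[:,2].max()); A=np.c_[Q[:,:2]-Q[:,:2].mean(0),np.ones(len(Q))]; print(np.linalg.lstsq(A,Q[:,2],rcond=None)[0])
```

```text
[517.97578983 305.52220813  72.19054766] [ 0.10677197  0.6622102  -1.97708023] [ 0.04545677 -0.1976234   0.03275392] [-0.00225065 -0.04618259 -0.99893048]
(array([445. , 308.7]), 43.7, 284) 114.7109037043565
[ 4.62271309e-02 -2.85174565e-02  9.93433189e+01]
```

>>> {"name": "apply_moves", "arguments": {"rows": [{"linear": [0,0,0.2],"yaw": 0},{"linear": [0,0,0.4],"yaw": 0},{"linear": [0,0,0.6],"yaw": 0},{"linear": [0,0,0.6],"yaw": 0}]}}

```text
clock: 23.85
eef_pos: [519.8, 305.6, 67.7]
tcp_rot: [[-0.999, 0.05, 0.002], [0.05, 0.998, -0.045], [-0.004, -0.045, -0.999]]
force: [2.4, -0.2, 5.6]
finger_gap: 9.1
grip_force: 59.6
```

```bash
cat > mt.py <<'E'
from mug import *
def mt():
    s=sense();print(s['eef_pos'],s['force'],s['ft_torque'],s['tcp_rot'][:,2])
    im,d,m=shot('top');P=cloud(d,m)
    Q=near(P,(445,309),55,85,115); c=circ(Q); R=np.hypot(*(Q[:,:2]-c[0]).T); Q=Q[(R>38)&(R<48)]; print(c,len(Q)); A=np.c_[Q[:,:2]-Q[:,:2].mean(0),np.ones(len(Q))]; print(np.linalg.lstsq(A,Q[:,2],rcond=None)[0])
E
python3 -c "
from mt import *
mt()"
```

```text
[519.7896052  305.59241917  67.69688259] [ 2.3670686  -0.16486315  5.5872297 ] [0.05612623 0.13354457 0.01112379] [ 0.00154765 -0.04494036 -0.99898847]
(array([447.1, 308.8]), 43.9, 219) 212
[ 3.50256566e-02 -2.29152678e-02  9.99352031e+01]
```

>>> {"name": "apply_moves", "arguments": {"rows": [{"linear": [0,0,0],"yaw": 0},{"linear": [0,0,0],"yaw": 0},{"linear": [0,0,-1],"yaw": 0},{"linear": [0,0,-5],"yaw": 0},{"linear": [0,0,-10],"yaw": 0}], "claw": 5}}

```text
clock: 24.52
eef_pos: [517.3, 309.6, 166.4]
tcp_rot: [[-0.999, 0.05, -0.005], [0.05, 0.998, -0.047], [0.003, -0.047, -0.999]]
force: [0.8, 0.8, -0.6]
finger_gap: 49.9
grip_force: 0.0
```

>>> {"name": "apply_moves", "arguments": {"rows": [{"linear": [0,0,-5],"yaw": 0},{"linear": [1,-5,-5],"yaw": 0},{"linear": [2,-11,-5],"yaw": 0},{"linear": [2.5,-17,-5],"yaw": 0},{"linear": [2.7,-23,-5],"yaw": 0}]}}

```text
clock: 25.15
eef_pos: [479.2, 82.6, 227.5]
tcp_rot: [[-0.999, 0.049, -0.001], [0.049, 0.998, -0.046], [-0.001, -0.046, -0.999]]
force: [0.6, -0.6, -0.4]
finger_gap: 49.9
grip_force: 0.0
```

>>> {"name": "apply_moves", "arguments": {"rows": [{"linear": [0,-2,0],"yaw": 0.17},{"linear": [0,-2,0],"yaw": 0.35},{"linear": [0,-2,0],"yaw": 0.52},{"linear": [0,-2,0],"yaw": 0.7},{"linear": [0,-2,0],"yaw": 0.87}]}}

```text
clock: 25.78
eef_pos: [478.7, 64.1, 228.1]
tcp_rot: [[-0.601, 0.799, -0.002], [0.798, 0.6, -0.046], [-0.036, -0.029, -0.999]]
force: [-0.2, 0.4, 0.2]
finger_gap: 50.1
grip_force: 0.0
```

>>> {"name": "apply_moves", "arguments": {"rows": [{"linear": [0,0,0],"yaw": 0.17},{"linear": [0,0,0],"yaw": 0.35},{"linear": [0,0,0],"yaw": 0.52},{"linear": [0,0,0],"yaw": 0.7},{"linear": [0,0,0],"yaw": 0.87}]}}

```text
clock: 26.4
eef_pos: [478.7, 64.2, 228.1]
tcp_rot: [[0.223, 0.975, -0.002], [0.974, -0.223, -0.046], [-0.045, 0.008, -0.999]]
force: [-0.7, -0.1, 0.1]
finger_gap: 50.0
grip_force: 0.0
```

>>> {"name": "apply_moves", "arguments": {"rows": [{"linear": [0,0,0],"yaw": 0.17},{"linear": [0,0,0],"yaw": 0.35},{"linear": [0,0,0],"yaw": 0.52},{"linear": [0,0,0],"yaw": 0.7},{"linear": [0,0,0],"yaw": 0.87}]}}

```text
clock: 27.02
eef_pos: [478.7, 64.2, 228.1]
tcp_rot: [[0.889, 0.458, -0.002], [0.458, -0.888, -0.046], [-0.023, 0.04, -0.999]]
force: [0.5, -0.6, 0.4]
finger_gap: 50.0
grip_force: 0.0
```

>>> {"name": "apply_moves", "arguments": {"rows": [{"linear": [0,0,0],"yaw": 0.17},{"linear": [0,0,0],"yaw": 0.35},{"linear": [0,0,0],"yaw": 0.52},{"linear": [0,0,0],"yaw": 0.7},{"linear": [0,0,0],"yaw": 0.87}]}}

```text
clock: 27.65
eef_pos: [478.7, 64.2, 228.1]
tcp_rot: [[0.923, -0.384, -0.002], [-0.384, -0.922, -0.046], [0.016, 0.043, -0.999]]
force: [0.2, -0.4, 1.0]
finger_gap: 50.3
grip_force: 0.0
```

>>> {"name": "apply_moves", "arguments": {"rows": [{"linear": [0,0,0],"yaw": 0.17},{"linear": [0,0,0],"yaw": 0.35},{"linear": [0,0,0],"yaw": 0.52},{"linear": [0,0,0],"yaw": 0.7},{"linear": [0,0,0],"yaw": 0.87}]}}

```text
clock: 28.28
eef_pos: [478.7, 64.2, 228.1]
tcp_rot: [[0.302, -0.953, -0.002], [-0.952, -0.302, -0.046], [0.043, 0.016, -0.999]]
force: [0.1, -0.5, 0.4]
finger_gap: 50.0
grip_force: 0.0
```

```bash
cat > sc.py <<'E'
from m import *
def loc():
    im,d,m=shot('top','tl'); P=cloud(d,m)
    C=near(P,(398,-394),130,79,92); print('crock',circ(C))
    S=near(P,(560,-220),130,30,58); S=S[S[:,1]<-120]; print('basket',cv2.minAreaRect(S[:,:2].astype(np.float32)))
    H=near(P,(600,-220),90,100,165); print('handle',len(H))
    for z in (110,120,130,140,150):
        h=H[abs(H[:,2]-z)<6]; 
        if len(h): print(z,len(h),h[:,:2].min(0).round(),h[:,:2].max(0).round(),h[:,:2].mean(0).round(1))
    return im,P,m
E
python3 - <<'E'
from mt import *
mt()
print(sense()['joints'])
from sc import *
im,P,m=loc()
find(['lump1','chip1'],'top',m,.35)
E
```

```text
[478.71304483  64.19847015 228.1036717 ] [ 0.12873323 -0.46466516  0.40682886] [0.00207902 0.03441888 0.036478  ] [-0.0019341  -0.04620329 -0.99893019]
(array([453.5, 305.9]), 42.0, 100) 100
[2.64780269e-02 2.82333683e-02 9.67162751e+01]
[ -3.7754907    9.48967085  98.95304406  -2.79435331  71.51181084
 159.90805839]
crock (array([ 398.5, -394.2]), 81.0, 566)
basket ((570.1604614257812, -256.08453369140625), (86.14514923095703, 185.29620361328125), 5.682200908660889)
handle 166
110 26 [ 618. -224.] [ 638. -208.] [ 623.7 -214.1]
120 22 [ 622. -223.] [ 640. -207.] [ 627.7 -214.5]
130 25 [ 626. -223.] [ 645. -207.] [ 632.  -213.6]
140 27 [ 629. -222.] [ 653. -206.] [ 637.1 -212.9]
150 29 [ 635. -222.] [ 663. -206.] [ 643.2 -212.8]
top lump1 [573. -79.  37.] 0.57
```

>>> {"name": "apply_moves", "arguments": {"rows": [{"linear": [0,0,0],"yaw": 0.15},{"linear": [0,0,0],"yaw": 0.28},{"linear": [0,0,0],"yaw": 0.36},{"linear": [0,0,0],"yaw": 0.4},{"linear": [0,0,0],"yaw": 0.4}]}}

```text
clock: 29.1
eef_pos: [477.5, 50.5, 228.1]
tcp_rot: [[-0.071, -0.998, -0.0], [-0.997, 0.071, -0.029], [0.029, -0.002, -1.0]]
force: [-0.1, 0.2, -0.3]
finger_gap: 50.1
grip_force: 0.0
```

Run:
```python
from workcell import *
s=sense();print(s['joints'],s['eef_pos'],s['tcp_rot'][:,2],s['tcp_rot'][:,0])
```

```text
[ -6.15207419   9.01331351  99.5015849   -1.7277133   71.33638906
 178.4452665 ] [477.52338356  50.51244568 228.10758014] [-3.44612518e-04 -2.86925648e-02 -9.99588224e-01] [-0.0705618  -0.99709602  0.02864535]
```

>>> {"name": "apply_moves", "arguments": {"rows": [{"linear": [0,0,0],"yaw": 0.04},{"linear": [0,0,0],"yaw": 0.08},{"linear": [0,0,0],"yaw": 0.12},{"linear": [0,0,0],"yaw": 0.12}]}}

```text
clock: 29.6
eef_pos: [472.8, 26.0, 227.8]
tcp_rot: [[-0.161, -0.987, 0.006], [-0.987, 0.161, 0.004], [-0.005, -0.005, -1.0]]
force: [0.5, 0.6, 0.5]
finger_gap: 49.9
grip_force: 0.0
```

Run:
```python
from workcell import *
s=sense();print(s['joints'],s['eef_pos'],s['tcp_rot'][:,2],s['tcp_rot'][:,0])
```

```text
[-10.61183907   7.98922518 100.76020629   0.33488384  70.94992749
 178.54384216] [472.82528561  25.99035319 227.82034574] [ 0.00617991  0.00446297 -0.99997094] [-0.16096972 -0.98694457 -0.00539963]
```

```bash
sed -i 's/S=S\[S\[:,1\]<-120\]/S=S[(S[:,1]<-120)\&(S[:,1]>-295)]/' sc.py
python3 - <<'E'
from sc import *
im,P,m=loc()
S=near(P,(560,-220),130,30,58);S=S[(S[:,1]<-120)&(S[:,1]>-295)]
print(S[::8].round().tolist())
B=near(P,(531,-217),140,9,15);B=B[abs(B[:,1]+217)<90]; print('board x',np.percentile(B[:,0],[1,99]),'y',np.percentile(B[:,1],[1,99]))
k=(P[...,2]>8)&(P[...,2]<16)&(im[...,2]>im[...,0]*1.35)&(im[...,2]>120)&(abs(P[...,0]-540)<110)&(abs(P[...,1]+217)<95)
n,l,st,ce=cv2.connectedComponentsWithStats(k.astype(np.uint8)); i=1+np.argmax(st[1:,4]); print('board',cv2.minAreaRect(P[l==i][:,:2].astype(np.float32)))
E
```

```text
crock (array([ 398.5, -394.1]), 81.0, 572)
basket ((566.254638671875, -223.0482940673828), (84.32705688476562, 117.40933227539062), 5.70748233795166)
handle 166
110 23 [ 618. -224.] [ 638. -207.] [ 623.7 -213.7]
120 25 [ 621. -222.] [ 637. -207.] [ 626.9 -213.4]
130 22 [ 626. -223.] [ 644. -207.] [ 632.5 -213.1]
140 30 [ 631. -222.] [ 654. -206.] [ 637.4 -213.1]
150 30 [ 635. -222.] [ 664. -206.] [ 643.8 -212.8]
[[608.0, -213.0, 55.0], [610.0, -257.0, 49.0], [605.0, -197.0, 51.0], [605.0, -222.0, 54.0], [607.0, -245.0, 50.0], [609.0, -270.0, 43.0], [602.0, -177.0, 52.0], [602.0, -199.0, 53.0], [605.0, -224.0, 44.0], [608.0, -249.0, 34.0], [600.0, -161.0, 43.0], [601.0, -184.0, 44.0], [603.0, -208.0, 36.0], [597.0, -161.0, 45.0], [600.0, -275.0, 45.0], [591.0, -164.0, 45.0], [591.0, -278.0, 46.0], [588.0, -275.0, 33.0], [577.0, -164.0, 47.0], [571.0, -164.0, 45.0], [572.0, -281.0, 43.0], [568.0, -278.0, 32.0], [558.0, -165.0, 38.0], [558.0, -279.0, 40.0], [553.0, -280.0, 35.0], [546.0, -280.0, 46.0], [536.0, -170.0, 49.0], [537.0, -282.0, 49.0], [532.0, -281.0, 41.0], [520.0, -170.0, 45.0]]
board x [456.07393564 622.13439279] y [-295.42864577 -148.99403161]
board ((531.754638671875, -237.49862670898438), (152.60623168945312, 120.56153869628906), 2.672034978866577)
```

>>> {"name": "apply_moves", "arguments": {"rows": [{"linear": [4,-4,-1],"yaw": -0.12},{"linear": [9,-8.5,-1],"yaw": -0.27},{"linear": [14,-13.5,-1],"yaw": -0.42},{"linear": [18,-17.5,-1],"yaw": -0.57},{"linear": [21,-20.5,-1],"yaw": -0.73}]}}

```text
clock: 30.28
eef_pos: [643.2, -215.1, 237.4]
tcp_rot: [[0.544, -0.839, 0.006], [-0.839, -0.544, 0.004], [-0.0, -0.008, -1.0]]
force: [0.8, 0.6, 0.4]
finger_gap: 50.0
grip_force: 0.0
```

>>> {"name": "apply_moves", "arguments": {"rows": [{"linear": [0,0,0],"yaw": -0.16},{"linear": [0,0,0],"yaw": -0.33},{"linear": [0,0,0],"yaw": -0.5},{"linear": [0,0,0],"yaw": -0.67},{"linear": [0,0,0],"yaw": -0.82}]}}

```text
clock: 30.9
eef_pos: [642.1, -212.7, 237.5]
tcp_rot: [[0.985, -0.174, 0.006], [-0.174, -0.985, 0.005], [0.005, -0.006, -1.0]]
force: [-0.1, 0.2, -0.0]
finger_gap: 50.1
grip_force: 0.0
```

>>> {"name": "apply_moves", "arguments": {"rows": [{"linear": [0,0,0],"yaw": -0.15},{"linear": [0,0,0],"yaw": -0.28},{"linear": [0,0,0],"yaw": -0.28}]}}

```text
clock: 31.28
eef_pos: [642.1, -212.7, 237.6]
tcp_rot: [[0.995, 0.099, 0.006], [0.099, -0.995, 0.005], [0.006, -0.004, -1.0]]
force: [-0.1, 0.6, -0.4]
finger_gap: 50.3
grip_force: 0.0
```

Run:
```python
from sc import *
s=sense();print(s['joints'],s['eef_pos'],s['tcp_rot'])
im,d,m=shot('wrist','w12'); find(['scoop_grip','scoop_mid','lump1','chip1','board'],'wrist',m,.35)
im,d,m=shot('scene','s12'); find(['lump1','chip1','scoop_grip'],'scene',m,.35)
im,d,m=shot('top','t12'); find(['lump1','chip1'],'top',m,.3)
```

```text
[-27.95216111  28.41217724  70.42603466   0.39414357  80.98535433
  56.32050414] [ 642.0670765  -212.74065746  237.61678351] [[ 0.99509533  0.09874399  0.0059079 ]
 [ 0.09871791 -0.99510503  0.0045564 ]
 [ 0.00632889 -0.00395084 -0.99997217]]
wrist scoop_grip [ 604. -215.   41.] 0.6
wrist scoop_mid [ 607. -214.   40.] 0.61
wrist scoop_mid [447.  42.  28.] 0.51
wrist lump1 [586. -74.  36.] 0.89
wrist lump1 [545. -33.  33.] 0.68
wrist lump1 [446.  43.  26.] 0.52
wrist lump1 [490. -72.  24.] 0.42
wrist chip1 [571. -40.  16.] 0.59
wrist chip1 [511.  27.  11.] 0.39
wrist board [ 542. -228.   12.] 0.77
scene lump1 [439. 303.  52.] 0.71
scene lump1 [446.  54.  32.] 0.66
top lump1 [538. -27.  29.] 0.68
top lump1 [437.  54.  31.] 0.65
```

>>> {"name": "apply_moves", "arguments": {"rows": [{"linear": [0,0.15,4],"yaw": 0},{"linear": [0,0.15,8],"yaw": 0},{"linear": [0,0.15,9.4],"yaw": 0},{"linear": [0,0.15,9.4],"yaw": 0}]}}

```text
clock: 32.42
eef_pos: [642.4, -214.0, 143.3]
tcp_rot: [[0.995, 0.099, 0.005], [0.099, -0.995, 0.005], [0.005, -0.005, -1.0]]
force: [0.4, 0.2, 1.1]
finger_gap: 49.9
grip_force: 0.0
```

>>> {"name": "apply_moves", "arguments": {"rows": [{"linear": [0,0,0],"yaw": 0},{"linear": [0,0,0],"yaw": 0},{"linear": [0,0,0],"yaw": 0},{"linear": [0,0,0],"yaw": 0},{"linear": [0,0,0],"yaw": 0}], "claw": 1.0}}

```text
clock: 33.05
eef_pos: [643.8, -214.7, 145.8]
tcp_rot: [[0.995, 0.1, 0.01], [0.1, -0.995, 0.002], [0.01, -0.001, -1.0]]
force: [1.6, -0.3, 6.0]
finger_gap: 15.2
grip_force: 59.3
```

>>> {"name": "apply_moves", "arguments": {"rows": [{"linear": [0,0,-2],"yaw": 0},{"linear": [0,0,-5],"yaw": 0},{"linear": [0,0,-9],"yaw": 0},{"linear": [0,0,-12],"yaw": 0},{"linear": [0,0,-12],"yaw": 0}]}}

```text
clock: 33.67
eef_pos: [642.9, -215.1, 266.4]
tcp_rot: [[0.995, 0.099, 0.011], [0.099, -0.995, 0.002], [0.011, -0.001, -1.0]]
force: [0.4, -0.3, -3.5]
finger_gap: 15.5
grip_force: 58.8
```

```bash
cat >> sc.py <<'E'
def pitch():
    """basket floor line in the plane of the scoop, from side-wall tops"""
    s=sense(); p=s['eef_pos']; R=s['tcp_rot']; print('tcp',p.round(1),'F',s['force'].round(1),'T',s['ft_torque'].round(2),'gap',round(s['finger_gap'],1),'z',R[:,2].round(3))
    for c in('top','scene'):
        im,d,m=shot(c);P=cloud(d,m); Q=(P-p)@R; # tool coords: nose = -x
        Q=np.stack([-Q[...,0],Q[...,1],-Q[...,2]],-1)
        k=(abs(abs(Q[...,1])-57)<5)&(Q[...,0]>25)&(Q[...,0]<135)&(Q[...,2]<-60)&(Q[...,2]>-150)
        q=Q[k]
        if len(q)>25:
            lo=[]; 
            for a in range(40,125,8):
                b=q[(q[:,0]>=a)&(q[:,0]<a+8)]
                if len(b)>3: lo.append((a+4,np.percentile(b[:,2],90)))
            lo=np.array(lo)
            if len(lo)>2: print(c,len(q),'slope',np.polyfit(lo[:,0],lo[:,1],1).round(3),lo.round().tolist())
E
python3 - <<'E'
from sc import *
pitch()
E
```

```text
tcp [ 642.9 -215.1  266.4] F [ 0.4 -0.3 -3.5] T [-0.06 -0.16  0.07] gap 15.5 z [ 0.011  0.002 -1.   ]
scene 281 slope [ 1.40000e-02 -1.04711e+02] [[44.0, -104.0], [52.0, -104.0], [60.0, -103.0], [68.0, -104.0], [76.0, -103.0], [84.0, -104.0], [92.0, -103.0], [100.0, -104.0], [108.0, -102.0], [116.0, -103.0]]
```

>>> {"name": "apply_moves", "arguments": {"rows": [{"linear": [-0.5,-4,0],"yaw": 0},{"linear": [-1,-9,0],"yaw": 0},{"linear": [-1.6,-15,0],"yaw": 0},{"linear": [-2.2,-21,0],"yaw": 0},{"linear": [-2.8,-27,0],"yaw": 0}]}}

```text
clock: 34.4
eef_pos: [585.5, 53.0, 261.9]
tcp_rot: [[0.995, 0.099, 0.002], [0.099, -0.995, 0.005], [0.002, -0.005, -1.0]]
force: [0.7, 0.2, -2.3]
finger_gap: 15.3
grip_force: 59.1
```

>>> {"name": "apply_moves", "arguments": {"rows": [{"linear": [-0.5,-4,0],"yaw": -0.12},{"linear": [-1,-7,0],"yaw": -0.27},{"linear": [-1.1,-9.6,0],"yaw": -0.43},{"linear": [-1.1,-9.6,0],"yaw": -0.6},{"linear": [-1.1,-9.6,0],"yaw": -0.77}]}}

```text
clock: 35.02
eef_pos: [565.3, 146.2, 262.1]
tcp_rot: [[0.64, 0.768, 0.001], [0.768, -0.64, 0.004], [0.004, -0.001, -1.0]]
force: [-0.9, 0.3, -3.0]
finger_gap: 15.4
grip_force: 59.2
```

>>> {"name": "apply_moves", "arguments": {"rows": [{"linear": [0,0,0],"yaw": -0.17},{"linear": [0,0,0],"yaw": -0.34},{"linear": [0,0,0],"yaw": -0.51},{"linear": [0,0,0],"yaw": -0.65},{"linear": [0,0,0],"yaw": -0.65}]}}

```text
clock: 35.65
eef_pos: [565.6, 145.6, 262.5]
tcp_rot: [[0.053, 0.999, 0.002], [0.999, -0.053, 0.004], [0.004, 0.002, -1.0]]
force: [-1.1, 0.5, -3.0]
finger_gap: 15.2
grip_force: 59.2
```

```bash
cat >> sc.py <<'E'
def amber(x0=405,x1=690,y0=-105,y1=145,zmax=70):
    "amber blobs in tray from scene and top: centroid xyz, area"
    for c in('top','scene'):
        im,d,m=shot(c);P=cloud(d,m);h=cv2.cvtColor(im,cv2.COLOR_BGR2HSV)
        k=(h[...,0]<20)&(h[...,1]>110)&(h[...,2]>50)&(P[...,0]>x0)&(P[...,0]<x1)&(P[...,1]>y0)&(P[...,1]<y1)&(P[...,2]>0)&(P[...,2]<zmax)
        n,l,st,ce=cv2.connectedComponentsWithStats(k.astype(np.uint8))
        print(c,[(P[l==i].mean(0).round().astype(int).tolist(),int(st[i,4])) for i in range(1,n) if st[i,4]>=4])
E
python3 - <<'E'
from sc import *
pitch(); amber(); amber(400,500,270,340,110)
im,d,m=shot('wrist','w13'); find(['lump1'],'wrist',m,.4)
E
```

```text
tcp [565.6 145.6 262.5] F [-1.1  0.5 -3. ] T [0.17 0.01 0.  ] gap 15.2 z [ 0.002  0.004 -1.   ]
top 244 slope [ 5.0000e-03 -9.9188e+01] [[44.0, -99.0], [52.0, -98.0], [60.0, -99.0], [68.0, -99.0], [76.0, -100.0], [84.0, -99.0], [92.0, -98.0], [100.0, -98.0], [108.0, -99.0], [116.0, -98.0]]
scene 507 slope [ 6.00000e-03 -1.00993e+02] [[44.0, -101.0], [52.0, -101.0], [60.0, -100.0], [68.0, -101.0], [76.0, -100.0], [84.0, -101.0], [92.0, -101.0], [100.0, -100.0], [108.0, -100.0], [116.0, -101.0]]
top [([571, -77, 34], 61), ([540, -28, 34], 58), ([474, -69, 34], 62), ([437, 50, 33], 73), ([411, 125, 4], 33), ([410, 82, 2], 19), ([410, 56, 1], 6), ([408, 3, 1], 4), ([406, -17, 2], 4)]
scene [([482, -64, 29], 108), ([454, 53, 25], 7), ([579, -72, 29], 114), ([548, -25, 30], 101), ([513, 35, 15], 9), ([571, -30, 15], 10), ([627, 142, 1], 4), ([678, 141, 2], 7)]
top [([498, 274, 2], 7)]
scene []
wrist lump1 [445.  52.  29.] 0.65
wrist lump1 [579. -64.  31.] 0.59
```

>>> {"name": "apply_moves", "arguments": {"rows": [{"linear": [0,0,5],"yaw": 0},{"linear": [0,0,9],"yaw": 0},{"linear": [0,0,11.5],"yaw": 0},{"linear": [0,0,12.2],"yaw": 0},{"linear": [0,0,12.2],"yaw": 0}]}}

```text
clock: 36.67
eef_pos: [568.3, 146.1, 143.8]
tcp_rot: [[0.051, 0.999, 0.008], [0.999, -0.051, 0.004], [0.005, 0.008, -1.0]]
force: [0.5, 0.4, -2.6]
finger_gap: 15.4
grip_force: 59.1
```

>>> {"name": "apply_moves", "arguments": {"rows": [{"linear": [0,0,0.2],"yaw": 0},{"linear": [0,0,0.4],"yaw": 0},{"linear": [0,0,0.4],"yaw": 0}]}}

```text
clock: 37.05
eef_pos: [569.1, 146.1, 140.5]
tcp_rot: [[0.051, 0.999, 0.011], [0.999, -0.051, 0.004], [0.005, 0.01, -1.0]]
force: [2.1, 0.6, 4.7]
finger_gap: 15.1
grip_force: 60.0
```

Run:
```python
from sc import *
pitch()
```

```text
tcp [569.1 146.1 140.5] F [2.1 0.6 4.7] T [-0.64 -0.4   0.3 ] gap 15.1 z [ 0.011  0.004 -1.   ]
top 304 slope [ 3.6000e-02 -9.6518e+01] [[44.0, -92.0], [52.0, -96.0], [60.0, -96.0], [68.0, -95.0], [76.0, -95.0], [84.0, -93.0], [92.0, -92.0], [100.0, -93.0], [108.0, -92.0], [116.0, -92.0], [124.0, -92.0]]
scene 555 slope [ 3.1000e-02 -9.8392e+01] [[44.0, -95.0], [52.0, -98.0], [60.0, -98.0], [68.0, -98.0], [76.0, -97.0], [84.0, -95.0], [92.0, -96.0], [100.0, -95.0], [108.0, -95.0], [116.0, -93.0], [124.0, -96.0]]
```

>>> {"name": "apply_moves", "arguments": {"rows": [{"linear": [-1.2,0,0],"yaw": 0},{"linear": [-3,0,0],"yaw": 0},{"linear": [-4.8,0,0],"yaw": 0},{"linear": [-6.4,0,0],"yaw": 0},{"linear": [-7.6,0,0],"yaw": 0}]}}

```text
clock: 37.78
eef_pos: [566.3, 73.3, 142.9]
tcp_rot: [[0.053, 0.998, 0.014], [0.998, -0.054, 0.011], [0.012, 0.014, -1.0]]
force: [0.9, 29.0, 33.3]
finger_gap: 15.4
grip_force: 64.0
```

>>> {"name": "apply_moves", "arguments": {"rows": [{"linear": [-0.8,0,0],"yaw": 0},{"linear": [-1.6,0,0],"yaw": 0},{"linear": [-2.4,0,0],"yaw": 0},{"linear": [-2.4,0,0],"yaw": 0}]}}

```text
clock: 38.28
eef_pos: [568.0, 51.8, 146.5]
tcp_rot: [[0.052, 0.998, 0.023], [0.999, -0.053, 0.013], [0.015, 0.022, -1.0]]
force: [4.7, 19.3, 36.4]
finger_gap: 15.4
grip_force: 81.5
```

Run:
```python
from sc import *
pitch(); amber()
```

```text
tcp [568.   51.8 146.5] F [ 4.7 19.3 36.4] T [3.79 1.14 0.08] gap 15.4 z [ 0.023  0.013 -1.   ]
top 123 slope [ -0.223 -82.644] [[44.0, -98.0], [52.0, -96.0], [60.0, -99.0], [68.0, -96.0], [76.0, -97.0], [84.0, -98.0], [92.0, -100.0], [100.0, -101.0], [108.0, -99.0], [116.0, -101.0], [124.0, -131.0]]
scene 459 slope [ -0.194 -91.876] [[44.0, -106.0], [52.0, -104.0], [60.0, -106.0], [68.0, -106.0], [76.0, -105.0], [84.0, -104.0], [92.0, -103.0], [100.0, -103.0], [108.0, -104.0], [116.0, -109.0], [124.0, -139.0]]
top [([578, -80, 36], 68), ([541, -79, 37], 67), ([474, -68, 34], 63), ([409, 22, 2], 6), ([412, -102, 2], 5)]
scene [([482, -65, 29], 107), ([445, 55, 28], 112), ([549, -75, 33], 116), ([587, -76, 32], 117), ([568, -41, 13], 11)]
```

>>> {"name": "apply_moves", "arguments": {"rows": [{"linear": [-0.2,0,-0.3],"yaw": 0},{"linear": [-0.5,0,-0.3],"yaw": 0},{"linear": [-0.9,0,-0.3],"yaw": 0},{"linear": [-0.9,0,-0.3],"yaw": 0}]}}

```text
clock: 38.98
eef_pos: [564.4, 37.7, 145.2]
tcp_rot: [[0.052, 0.999, 0.014], [0.999, -0.052, 0.005], [0.005, 0.013, -1.0]]
force: [2.1, 4.2, 17.6]
finger_gap: 15.4
grip_force: 60.7
```

Run:
```python
from sc import *
pitch(); amber()
```

```text
tcp [564.4  37.7 145.2] F [ 2.1  4.2 17.6] T [ 0.01  0.57 -0.06] gap 15.4 z [ 0.014  0.005 -1.   ]
top 219 slope [ -0.184 -84.581] [[44.0, -100.0], [52.0, -97.0], [60.0, -96.0], [68.0, -96.0], [76.0, -95.0], [84.0, -99.0], [92.0, -96.0], [100.0, -97.0], [108.0, -97.0], [116.0, -99.0], [124.0, -129.0]]
scene 513 slope [ -0.194 -87.279] [[44.0, -102.0], [52.0, -101.0], [60.0, -101.0], [68.0, -101.0], [76.0, -101.0], [84.0, -99.0], [92.0, -99.0], [100.0, -100.0], [108.0, -99.0], [116.0, -99.0], [124.0, -139.0]]
top [([575, -78, 43], 69), ([537, -75, 43], 66), ([474, -69, 34], 65), ([406, -25, 1], 5)]
scene [([484, -68, 30], 59), ([445, 55, 29], 112), ([546, -70, 39], 112), ([584, -73, 39], 122), ([566, -42, 14], 11), ([688, -49, 1], 7)]
```

>>> {"name": "apply_moves", "arguments": {"rows": [{"linear": [0.2,0,-0.4],"yaw": 0},{"linear": [0.2,0,-1.5],"yaw": 0},{"linear": [0.2,0,-3],"yaw": 0},{"linear": [0.2,0,-5],"yaw": 0},{"linear": [0.1,0,-7],"yaw": 0}]}}

```text
clock: 39.8
eef_pos: [561.1, 38.1, 212.1]
tcp_rot: [[0.051, 0.999, 0.005], [0.999, -0.051, 0.005], [0.005, 0.005, -1.0]]
force: [0.1, -0.2, -3.3]
finger_gap: 15.1
grip_force: 58.6
```

```bash
cat >> sc.py <<'E'
def load():
    "amber blobs in scoop frame (nose,lateral,up from TCP)"
    s=sense();p=s['eef_pos'];R=s['tcp_rot']
    for c in('top','scene'):
        im,d,m=shot(c);P=cloud(d,m);h=cv2.cvtColor(im,cv2.COLOR_BGR2HSV)
        Q=(P-p)@R;Q=np.stack([-Q[...,0],Q[...,1],-Q[...,2]],-1)
        k=(h[...,0]<20)&(h[...,1]>110)&(h[...,2]>50)&(Q[...,0]>20)&(Q[...,0]<180)&(abs(Q[...,1])<65)&(Q[...,2]<-60)&(Q[...,2]>-140)
        n,l,st,ce=cv2.connectedComponentsWithStats(k.astype(np.uint8))
        print('load',c,[(Q[l==i].mean(0).round().astype(int).tolist(),int(st[i,4])) for i in range(1,n) if st[i,4]>=6])
E
python3 - <<'E'
from sc import *
pitch(); load(); amber()
E
```

```text
tcp [561.1  38.1 212.1] F [ 0.1 -0.2 -3.3] T [0.2  0.01 0.03] gap 15.1 z [ 0.005  0.005 -1.   ]
top 177 slope [ 7.000e-03 -9.854e+01] [[44.0, -99.0], [52.0, -99.0], [60.0, -97.0], [68.0, -97.0], [76.0, -97.0], [84.0, -99.0], [92.0, -97.0], [100.0, -98.0], [108.0, -98.0], [116.0, -99.0]]
scene 268 slope [-4.0000e-03 -9.6639e+01] [[44.0, -96.0], [52.0, -97.0], [60.0, -98.0], [68.0, -97.0], [76.0, -96.0], [84.0, -97.0], [92.0, -96.0], [100.0, -96.0], [108.0, -97.0], [116.0, -98.0]]
load top [([114, 16, -104], 83), ([106, -22, -104], 81)]
load scene [([101, -14, -109], 131), ([109, 24, -110], 140)]
top [([474, -69, 33], 64), ([408, 8, 2], 4), ([407, -4, 1], 4)]
scene [([486, -71, 30], 23), ([445, 55, 29], 110), ([568, -41, 14], 8), ([686, -100, 0], 4), ([620, 143, 1], 4), ([652, 141, 1], 5), ([672, 143, 0], 4)]
```

>>> {"name": "apply_moves", "arguments": {"rows": [{"linear": [-0.6,0,-1],"yaw": 0},{"linear": [-2,-0.8,-2.5],"yaw": 0},{"linear": [-4.5,-2,-4],"yaw": 0},{"linear": [-8,-3.5,-4.5],"yaw": 0},{"linear": [-12,-5,-4.5],"yaw": 0}]}}

```text
clock: 40.72
eef_pos: [504.6, -81.1, 257.4]
tcp_rot: [[0.051, 0.999, 0.008], [0.999, -0.051, 0.003], [0.003, 0.008, -1.0]]
force: [-0.2, -0.1, -2.9]
finger_gap: 15.3
grip_force: 58.7
```

>>> {"name": "apply_moves", "arguments": {"rows": [{"linear": [-4,-1.7,0],"yaw": 0},{"linear": [-8,-3.4,0],"yaw": 0},{"linear": [-11.5,-5,0],"yaw": 0},{"linear": [-14.5,-6.4,0],"yaw": 0},{"linear": [-17,-7.4,0],"yaw": 0}]}}

```text
clock: 41.35
eef_pos: [421.0, -247.2, 255.5]
tcp_rot: [[0.053, 0.999, 0.007], [0.999, -0.053, 0.003], [0.003, 0.006, -1.0]]
force: [-0.1, -0.9, -3.5]
finger_gap: 15.1
grip_force: 58.8
```

>>> {"name": "apply_moves", "arguments": {"rows": [{"linear": [-2,-0.7,0],"yaw": 0},{"linear": [-3.6,-1.3,0],"yaw": 0},{"linear": [-4.6,-1.7,0],"yaw": 0},{"linear": [-5.2,-1.9,0],"yaw": 0},{"linear": [-5.2,-1.9,0],"yaw": 0}]}}

```text
clock: 41.98
eef_pos: [400.9, -296.4, 254.0]
tcp_rot: [[0.051, 0.999, 0.006], [0.999, -0.051, 0.005], [0.005, 0.006, -1.0]]
force: [0.2, -0.2, -3.7]
finger_gap: 15.0
grip_force: 58.8
```

Run:
```python
from sc import *
pitch(); load(); 
im,d,m=shot('scene');P=cloud(d,m);C=near(P,(398,-394),130,82,90); print('crock',circ(C))
im,d,m=shot('top');P=cloud(d,m);C=near(P,(398,-394),130,82,90); print('crock',circ(C))
```

```text
tcp [ 400.9 -296.4  254. ] F [ 0.2 -0.2 -3.7] T [ 0.23  0.   -0.01] gap 15.0 z [ 0.006  0.005 -1.   ]
scene 280 slope [-7.8000e-02 -9.6678e+01] [[44.0, -101.0], [52.0, -102.0], [60.0, -101.0], [68.0, -102.0], [76.0, -101.0], [84.0, -101.0], [92.0, -102.0], [100.0, -104.0], [108.0, -103.0], [116.0, -111.0]]
load top []
load scene [([98, -13, -111], 115), ([106, 25, -111], 116)]
crock (array([ 403.2, -393.1]), 80.9, 175)
crock (array([ 398.5, -394.5]), 81.2, 219)
```

>>> {"name": "apply_moves", "arguments": {"rows": [{"linear": [-0.6,0.2,0],"yaw": 0},{"linear": [-1.3,0.4,0],"yaw": 0},{"linear": [-1.8,0.4,1.5],"yaw": 0},{"linear": [-1.8,0.4,2.8],"yaw": 0},{"linear": [-1.8,0.4,2.8],"yaw": 0}]}}

```text
clock: 42.9
eef_pos: [403.2, -313.5, 223.8]
tcp_rot: [[0.051, 0.999, 0.003], [0.999, -0.052, 0.008], [0.008, 0.003, -1.0]]
force: [-0.7, -0.1, -3.3]
finger_gap: 15.2
grip_force: 58.8
```

>>> {"name": "apply_moves", "arguments": {"rows": [{"linear": [0,0,0.6],"yaw": 0},{"linear": [0,0,1.2],"yaw": 0},{"linear": [0,0,1.9],"yaw": 0},{"linear": [0,0,1.9],"yaw": 0}]}}

```text
clock: 43.4
eef_pos: [404.0, -314.0, 206.3]
tcp_rot: [[0.051, 0.999, 0.005], [0.999, -0.051, 0.005], [0.006, 0.005, -1.0]]
force: [0.3, -0.6, -3.4]
finger_gap: 15.0
grip_force: 58.8
```

Run:
```python
from sc import *
pitch(); load();
```

```text
tcp [ 404.  -314.   206.3] F [ 0.3 -0.6 -3.4] T [ 0.19  0.06 -0.02] gap 15.0 z [ 0.005  0.005 -1.   ]
scene 252 slope [ -0.16  -90.793] [[44.0, -102.0], [52.0, -101.0], [60.0, -102.0], [68.0, -102.0], [76.0, -101.0], [84.0, -101.0], [92.0, -101.0], [100.0, -102.0], [108.0, -101.0], [116.0, -104.0], [124.0, -128.0]]
load top [([28, 58, -123], 27), ([143, -52, -125], 64)]
load scene [([134, -8, -124], 335), ([107, 25, -111], 106), ([27, -59, -124], 13), ([25, 61, -130], 20)]
```

>>> {"name": "apply_moves", "arguments": {"rows": [{"linear": [-0.6,0,0.6],"yaw": 0},{"linear": [-1.6,0,-0.1],"yaw": 0},{"linear": [-2.9,0,-1.3],"yaw": 0},{"linear": [-4.2,0,-2.3],"yaw": 0},{"linear": [-5.6,0,-3.1],"yaw": 0}]}}

```text
clock: 44.22
eef_pos: [400.9, -371.3, 238.4]
tcp_rot: [[0.051, 0.999, 0.006], [0.999, -0.051, 0.005], [0.005, 0.006, -1.0]]
force: [-1.6, 3.4, -4.1]
finger_gap: 15.2
grip_force: 60.1
```

Run:
```python
from sc import *
pitch(); load(); 
im,d,m=shot('scene');P=cloud(d,m);C=near(P,(398,-394),130,82,88); print('crock',circ(C))
```

```text
tcp [ 400.9 -371.3  238.4] F [-1.6  3.4 -4.1] T [ 0.88  0.35 -0.08] gap 15.2 z [ 0.006  0.005 -1.   ]
scene 130 slope [  -0.316 -109.517] [[44.0, -123.0], [52.0, -126.0], [60.0, -129.0], [68.0, -131.0], [76.0, -133.0]]
load top []
load scene [([79, -14, -139], 10), ([76, 25, -139], 11)]
crock (array([ 404.3, -387.9]), 75.8, 231)
```

>>> {"name": "apply_moves", "arguments": {"rows": [{"linear": [-1.4,0,-0.6],"yaw": 0},{"linear": [-2.8,0,-1.1],"yaw": 0},{"linear": [-4.0,0,-1.4],"yaw": 0},{"linear": [-5.0,0,-1.5],"yaw": 0},{"linear": [-5.0,0,-1.5],"yaw": 0}]}}

```text
clock: 45.1
eef_pos: [398.4, -421.5, 252.2]
tcp_rot: [[0.052, 0.999, 0.006], [0.999, -0.052, 0.004], [0.004, 0.006, -1.0]]
force: [0.3, 1.6, -4.2]
finger_gap: 15.2
grip_force: 62.0
```

>>> {"name": "apply_moves", "arguments": {"rows": [{"linear": [0.8,0,0],"yaw": 0},{"linear": [2.0,0,0],"yaw": 0},{"linear": [3.5,0,0],"yaw": 0},{"linear": [4.5,0,0],"yaw": 0},{"linear": [4.5,0,0],"yaw": 0}]}}

```text
clock: 45.72
eef_pos: [401.1, -374.5, 253.1]
tcp_rot: [[0.05, 0.999, 0.007], [0.999, -0.05, 0.004], [0.004, 0.006, -1.0]]
force: [1.0, -1.1, -2.5]
finger_gap: 14.8
grip_force: 62.1
```

```bash
cat >> sc.py <<'E'
def incrock(c=(400,-394)):
    for n in('top','scene'):
        im,d,m=shot(n);P=cloud(d,m);C=near(P,(398,-394),130,82,88); print('crock',n,circ(C) if len(C)>10 else len(C))
        find(['lump1'],n,m,.35)
E
python3 - <<'E'
from sc import *
pitch(); incrock()
im,d,m=shot('wrist','w14'); find(['lump1'],'wrist',m,.35)
E
```

```text
tcp [ 401.1 -374.5  253.1] F [ 1.  -1.1 -2.5] T [-0.05 -0.01  0.04] gap 14.8 z [ 0.007  0.004 -1.   ]
crock top (array([ 400.2, -390.9]), 77.6, 267)
top lump1 [ 378. -436.   32.] 0.67
top lump1 [475. -67.  35.] 0.51
top lump1 [437.  53.  33.] 0.44
crock scene (array([ 402.4, -393. ]), 80.5, 213)
scene lump1 [483. -66.  26.] 0.69
wrist lump1 [ 432. -439.   35.] 0.73
```

>>> {"name": "apply_moves", "arguments": {"rows": [{"linear": [0,0,-3],"yaw": 0},{"linear": [0,0,-8],"yaw": 0},{"linear": [5,1,-8],"yaw": 0},{"linear": [10.5,2,-8],"yaw": 0},{"linear": [16.5,3,-8],"yaw": 0}]}}

```text
clock: 46.75
eef_pos: [439.0, -211.6, 333.6]
tcp_rot: [[0.053, 0.999, 0.007], [0.999, -0.053, 0.004], [0.005, 0.006, -1.0]]
force: [1.1, 0.7, -2.5]
finger_gap: 15.0
grip_force: 62.1
```

>>> {"name": "apply_moves", "arguments": {"rows": [{"linear": [6,1.1,0],"yaw": 0},{"linear": [12,2.2,0],"yaw": 0},{"linear": [18,3.3,0],"yaw": 0},{"linear": [23,4.2,0],"yaw": 0},{"linear": [26.4,4.8,0],"yaw": 0}]}}

```text
clock: 47.38
eef_pos: [500.4, 50.8, 335.2]
tcp_rot: [[0.05, 0.999, 0.006], [0.999, -0.05, 0.005], [0.005, 0.006, -1.0]]
force: [-0.6, -1.0, -2.6]
finger_gap: 15.1
grip_force: 62.1
```

>>> {"name": "apply_moves", "arguments": {"rows": [{"linear": [0,0,0],"yaw": 0.17},{"linear": [0,0,0],"yaw": 0.35},{"linear": [0,0,0],"yaw": 0.52},{"linear": [0,0,0],"yaw": 0.7},{"linear": [0,0,0],"yaw": 0.86}]}}

```text
clock: 48.0
eef_pos: [500.3, 48.4, 335.0]
tcp_rot: [[0.794, 0.608, 0.006], [0.608, -0.794, 0.004], [0.007, 0.0, -1.0]]
force: [0.1, -0.6, -3.2]
finger_gap: 15.0
grip_force: 62.1
```

>>> {"name": "apply_moves", "arguments": {"rows": [{"linear": [0,0,0],"yaw": 0.17},{"linear": [0,0,0],"yaw": 0.34},{"linear": [0,0,0],"yaw": 0.51},{"linear": [0,0,0],"yaw": 0.65},{"linear": [0,0,0],"yaw": 0.71}]}}

```text
clock: 48.62
eef_pos: [500.3, 48.4, 335.0]
tcp_rot: [[0.999, -0.054, 0.006], [-0.054, -0.999, 0.004], [0.006, -0.005, -1.0]]
force: [-0.4, -0.5, -2.5]
finger_gap: 15.1
grip_force: 62.1
```

```bash
cat >> sc.py <<'E'
def nose():
    "points of the scoop in its vertical plane, (nose,up) from TCP"
    s=sense(); p=s['eef_pos']; R=s['tcp_rot']; print('tcp',p.round(1),'F',s['force'].round(1),'T',s['ft_torque'].round(2),'xax',R[:,0].round(3),'z',R[:,2].round(3))
    for c in('top','scene'):
        im,d,m=shot(c);P=cloud(d,m); Q=(P-p)@R; Q=np.stack([-Q[...,0],Q[...,1],-Q[...,2]],-1)
        q=Q[(abs(abs(Q[...,1])-57)<5)&(Q[...,0]>-60)&(Q[...,0]<135)&(Q[...,2]<-55)&(Q[...,2]>-200)&(P[...,2]>66)]
        lo=[]
        for a in range(-60,135,8):
            b=q[(q[:,0]>=a)&(q[:,0]<a+8)]
            if len(b)>3: lo.append((a+4,round(float(np.percentile(b[:,2],90)))))
        print(c,len(q),lo)
E
python3 - <<'E'
from sc import *
nose(); amber()
E
```

```text
tcp [500.3  48.4 335. ] F [-0.4 -0.5 -2.5] T [-0.06  0.06  0.04] xax [ 0.999 -0.054  0.006] z [ 0.006  0.004 -1.   ]
top 99 [(-8, -114), (0, -118), (8, -124), (16, -130), (24, -133), (32, -139), (40, -144)]
scene 319 [(-48, -123), (-40, -112), (-32, -101), (-24, -99), (-16, -114), (-8, -118), (0, -126), (8, -130), (16, -135), (24, -140), (32, -146)]
top [([473, -68, 34], 60), ([412, 139, 1], 9), ([411, 111, 4], 36), ([406, -2, 2], 7)]
scene [([482, -64, 29], 108), ([454, 56, 21], 16), ([508, -18, 13], 11), ([566, -41, 14], 12), ([689, -83, 1], 4), ([685, -56, 1], 4), ([573, 144, 1], 4), ([653, 142, 1], 5), ([682, 138, 1], 6)]
```

>>> {"name": "apply_moves", "arguments": {"rows": [{"linear": [2,-0.3,3],"yaw": 0},{"linear": [4.5,-0.3,8],"yaw": 0},{"linear": [4.5,-0.3,12],"yaw": 0},{"linear": [4.5,-0.3,14],"yaw": 0},{"linear": [4.5,-0.3,14.4],"yaw": 0}]}}

```text
clock: 49.45
eef_pos: [545.3, 49.9, 189.6]
tcp_rot: [[0.999, -0.05, 0.003], [-0.05, -0.999, 0.005], [0.002, -0.005, -1.0]]
force: [-0.1, 0.1, -3.0]
finger_gap: 15.4
grip_force: 61.9
```

>>> {"name": "apply_moves", "arguments": {"rows": [{"linear": [1.2,0,0.6],"yaw": 0},{"linear": [2.8,0,1.2],"yaw": 0},{"linear": [5,0,2.3],"yaw": 0},{"linear": [7.2,0,3.8],"yaw": 0},{"linear": [7.2,0,3.8],"yaw": 0}]}}

```text
clock: 50.08
eef_pos: [624.9, 45.9, 157.5]
tcp_rot: [[0.999, -0.05, 0.019], [-0.05, -0.999, 0.004], [0.019, -0.004, -1.0]]
force: [2.7, 0.9, 2.0]
finger_gap: 14.9
grip_force: 58.3
```

Run:
```python
from sc import *
pitch(); amber()
```

```text
tcp [624.9  45.9 157.5] F [2.7 0.9 2. ] T [-0.   -0.43  0.06] gap 14.9 z [ 0.019  0.004 -1.   ]
top 97 slope [ -0.568 -73.322] [[44.0, -106.0], [52.0, -107.0], [60.0, -109.0], [68.0, -110.0], [84.0, -111.0], [92.0, -113.0], [100.0, -115.0], [108.0, -148.0], [116.0, -148.0], [124.0, -148.0]]
scene 132 slope [  -0.154 -101.754] [[44.0, -108.0], [52.0, -110.0], [60.0, -110.0], [68.0, -115.0], [76.0, -113.0], [84.0, -115.0], [92.0, -115.0]]
top [([474, -69, 33], 62), ([429, 45, 33], 13), ([409, 37, 1], 12), ([409, 19, 2], 5), ([407, -3, 1], 4)]
scene [([445, 55, 29], 113), ([568, -42, 13], 5), ([576, 144, 1], 4), ([680, 142, 1], 7)]
```

>>> {"name": "apply_moves", "arguments": {"rows": [{"linear": [0.6,0,0.6],"yaw": 0},{"linear": [1.0,0,1.2],"yaw": 0},{"linear": [1.2,0,1.7],"yaw": 0},{"linear": [1.2,0,1.7],"yaw": 0}]}}

```text
clock: 50.78
eef_pos: [636.7, 45.5, 142.3]
tcp_rot: [[0.998, -0.05, 0.022], [-0.05, -0.999, 0.003], [0.022, -0.004, -1.0]]
force: [9.0, 1.9, 11.1]
finger_gap: 15.3
grip_force: 58.2
```

Run:
```python
from sc import *
pitch(); amber()
```

```text
tcp [636.7  45.5 142.3] F [ 9.   1.9 11.1] T [-0.01 -0.89 -0.01] gap 15.3 z [ 0.022  0.003 -1.   ]
top 141 slope [ -0.32  -78.558] [[44.0, -100.0], [52.0, -100.0], [60.0, -100.0], [68.0, -100.0], [76.0, -100.0], [84.0, -100.0], [92.0, -99.0], [100.0, -99.0], [108.0, -99.0], [116.0, -132.0], [124.0, -132.0]]
scene 250 slope [ -0.36  -77.855] [[44.0, -101.0], [52.0, -100.0], [60.0, -102.0], [68.0, -102.0], [76.0, -100.0], [84.0, -102.0], [92.0, -103.0], [100.0, -103.0], [108.0, -104.0], [116.0, -135.0], [124.0, -134.0]]
top [([474, -68, 34], 63), ([436, 41, 33], 19), ([409, 45, 1], 4), ([408, 26, 2], 11), ([406, 2, 2], 4)]
scene [([445, 55, 29], 111), ([687, -82, 1], 5), ([688, -8, 1], 4)]
```

>>> {"name": "apply_moves", "arguments": {"rows": [{"linear": [-1.2,0,0],"yaw": 0},{"linear": [-2.8,0,0],"yaw": 0},{"linear": [-4.4,0,0],"yaw": 0},{"linear": [-5.6,0,0],"yaw": 0},{"linear": [-6.4,0,0],"yaw": 0}]}}

```text
clock: 51.6
eef_pos: [572.6, 48.5, 142.1]
tcp_rot: [[0.998, -0.05, 0.023], [-0.05, -0.999, 0.003], [0.023, -0.004, -1.0]]
force: [10.1, 0.6, 15.0]
finger_gap: 15.4
grip_force: 58.3
```

>>> {"name": "apply_moves", "arguments": {"rows": [{"linear": [-0.5,0,-0.2],"yaw": 0},{"linear": [-1.0,0,-0.3],"yaw": 0},{"linear": [-1.5,0,-0.4],"yaw": 0},{"linear": [-1.5,0,-0.4],"yaw": 0}]}}

```text
clock: 52.1
eef_pos: [551.1, 49.9, 140.6]
tcp_rot: [[0.999, -0.05, 0.006], [-0.05, -0.999, 0.004], [0.006, -0.004, -1.0]]
force: [2.4, -0.6, 4.5]
finger_gap: 15.2
grip_force: 58.4
```

Run:
```python
from sc import *
pitch(); load(); amber()
```

```text
tcp [551.1  49.9 140.6] F [ 2.4 -0.6  4.5] T [-0.23 -0.1   0.05] gap 15.2 z [ 0.006  0.004 -1.   ]
top 210 slope [ -0.34  -76.602] [[44.0, -98.0], [52.0, -100.0], [60.0, -100.0], [68.0, -100.0], [76.0, -98.0], [84.0, -100.0], [92.0, -99.0], [100.0, -100.0], [108.0, -99.0], [116.0, -133.0], [124.0, -132.0]]
scene 270 slope [ -0.319 -80.895] [[44.0, -102.0], [52.0, -103.0], [60.0, -99.0], [68.0, -102.0], [76.0, -102.0], [84.0, -103.0], [92.0, -102.0], [100.0, -102.0], [108.0, -103.0], [116.0, -135.0], [124.0, -131.0]]
load top [([161, 48, -138], 133)]
load scene [([116, -2, -107], 56)]
top [([474, -68, 34], 62), ([409, 19, 1], 5)]
scene [([485, -66, 28], 70), ([437, 58, 33], 57), ([508, -19, 14], 10), ([567, -42, 13], 11), ([632, 142, 1], 4), ([651, 143, 1], 5)]
```

>>> {"name": "apply_moves", "arguments": {"rows": [{"linear": [0.2,0,-0.4],"yaw": 0},{"linear": [0.2,0,-1.5],"yaw": 0},{"linear": [0.2,0,-3],"yaw": 0},{"linear": [0.1,0,-5],"yaw": 0},{"linear": [0,0,-7.5],"yaw": 0}]}}

```text
clock: 53.02
eef_pos: [550.6, 49.6, 216.4]
tcp_rot: [[0.999, -0.05, 0.005], [-0.05, -0.999, 0.004], [0.005, -0.005, -1.0]]
force: [0.9, -1.0, -2.7]
finger_gap: 15.4
grip_force: 58.4
```

>>> {"name": "apply_moves", "arguments": {"rows": [{"linear": [-1.8,-1.2,-0.5],"yaw": -0.1},{"linear": [-3.8,-2.8,-0.5],"yaw": -0.25},{"linear": [-5,-4,-0.5],"yaw": -0.42},{"linear": [-5.6,-4.6,-0.5],"yaw": -0.6},{"linear": [-5.8,-4.7,-0.5],"yaw": -0.77}]}}

```text
clock: 53.65
eef_pos: [494.9, 100.0, 221.2]
tcp_rot: [[0.748, 0.664, 0.007], [0.664, -0.748, 0.005], [0.008, 0.001, -1.0]]
force: [0.6, -0.0, -2.6]
finger_gap: 15.1
grip_force: 58.6
```

>>> {"name": "apply_moves", "arguments": {"rows": [{"linear": [0,0,0],"yaw": -0.17},{"linear": [0,0,0],"yaw": -0.34},{"linear": [0,0,0],"yaw": -0.51},{"linear": [0,0,0],"yaw": -0.67},{"linear": [0,0,0],"yaw": -0.8}]}}

```text
clock: 54.28
eef_pos: [495.3, 99.5, 221.1]
tcp_rot: [[0.047, 0.999, 0.006], [0.999, -0.047, 0.004], [0.005, 0.006, -1.0]]
force: [-0.6, -0.4, -2.0]
finger_gap: 14.8
grip_force: 58.6
```

Run:
```python
from sc import *
pitch(); load(); amber(); print(sense()['tcp_rot'][:,0])
```

```text
tcp [495.3  99.5 221.1] F [-0.6 -0.4 -2. ] T [0.07 0.02 0.03] gap 14.8 z [ 0.006  0.004 -1.   ]
top 171 slope [-3.2000e-02 -9.7357e+01] [[44.0, -99.0], [52.0, -99.0], [60.0, -98.0], [68.0, -100.0], [76.0, -100.0], [84.0, -101.0], [92.0, -100.0], [100.0, -100.0], [108.0, -100.0]]
scene 369 slope [-4.2000e-02 -9.9416e+01] [[44.0, -101.0], [52.0, -102.0], [60.0, -102.0], [68.0, -102.0], [76.0, -103.0], [84.0, -104.0], [92.0, -103.0], [100.0, -103.0], [108.0, -104.0]]
load top []
load scene []
top [([474, -69, 34], 60), ([423, -102, 2], 6), ([412, 90, 2], 6), ([409, 76, 1], 9), ([410, 52, 4], 10), ([407, 1, 1], 4), ([407, -10, 2], 4), ([406, -38, 1], 4)]
scene [([481, -64, 29], 108), ([567, -41, 14], 12), ([616, 142, 1], 4)]
[0.0532394  0.9985708  0.00468233]
```

```bash
python3 - <<'E'
from sc import *
for n in('top','scene','wrist'):
    im,d,m=shot(n,n+'20'); find(['lump1'],n,m,.25)
amber(250,430,-100,250,60)
E
cp pics/scene20.png pics/v.png
```

```text
top lump1 [471. -66.  35.] 0.66
top lump1 [ 415. -441.   40.] 0.49
scene lump1 [331. -53.  24.] 0.54
wrist lump1 [478. -63.  31.] 0.55
top [([425, 247, 1], 4), ([361, 212, 4], 559), ([425, 179, 2], 23), ([327, 3, 3], 2078), ([406, 1, 2], 4), ([406, -18, 2], 5), ([405, -31, 2], 5), ([375, 171, 2], 13), ([360, 176, 2], 15), ([358, 100, 1], 4), ([359, 29, 2], 4), ([356, -34, 2], 5), ([333, -95, 1], 4), ([255, -98, 1], 5), ([252, -56, 2], 4)]
scene [([260, -75, 1], 7), ([278, -78, 2], 4), ([257, -54, 1], 5), ([332, -57, 18], 133), ([339, -97, 1], 4), ([339, -80, 1], 4), ([317, -27, 1], 12), ([354, -75, 1], 8), ([325, -12, 0], 5), ([255, 97, 2], 5), ([356, -41, 1], 4), ([298, 77, 1], 9), ([280, 86, 1], 5), ([308, 66, 1], 5), ([307, 89, 1], 6), ([301, 104, 0], 7), ([303, 114, 1], 4), ([257, 188, 1], 4), ([284, 151, 1], 4), ([276, 197, 1], 5), ([271, 210, 1], 9), ([306, 161, 1], 4), ([340, 114, 0], 4), ([353, 110, 1], 5), ([300, 206, 1], 9), ([282, 229, 1], 12), ([343, 131, 1], 11), ([335, 151, 1], 4), ([357, 125, 0], 7), ([337, 171, 1], 16), ([350, 144, 1], 7), ([298, 235, 1], 6), ([288, 247, 1], 6), ([381, 117, 1], 9), ([365, 144, 1], 5), ([309, 236, 1], 4), ([373, 158, 1], 8), ([365, 187, 10], 5), ([322, 231, 1], 7), ([393, 148, 1], 5), ([347, 221, 1], 4), ([338, 229, 1], 7), ([330, 246, 1], 4), ([394, 161, 1], 4), ([385, 171, 1], 6), ([386, 186, 3], 7), ([356, 236, 1], 7), ([341, 247, 1], 4), ([377, 232, 1], 14), ([389, 236, 1], 4), ([422, 200, 1], 7), ([414, 222, 1], 14), ([415, 238, 2], 4)]
```

View pics/v.png

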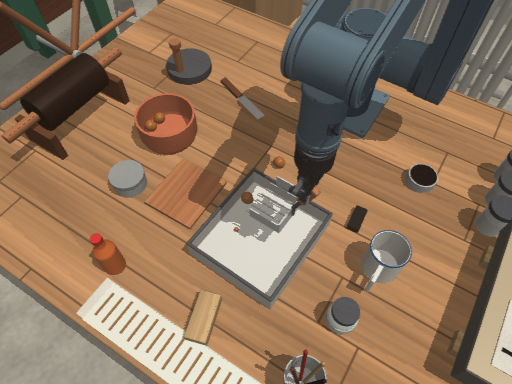

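>>> {"name": "apply_moves", "arguments": {"rows": [{"linear": [0,0,3],"yaw": 0},{"linear": [0,0,6],"yaw": 0},{"linear": [0,0,7.6],"yaw": 0},{"linear": [0,0,8.1],"yaw": 0},{"linear": [0,0,8.1],"yaw": 0}]}}

```text
clock: 55.6
eef_pos: [495.8, 99.8, 139.7]
tcp_rot: [[0.051, 0.999, 0.005], [0.999, -0.051, 0.004], [0.004, 0.005, -1.0]]
force: [-2.1, 0.1, 2.0]
finger_gap: 15.0
grip_force: 59.2
```

>>> {"name": "apply_moves", "arguments": {"rows": [{"linear": [-0.6,0,0],"yaw": 0},{"linear": [-1.8,0,0],"yaw": 0},{"linear": [-3.0,0,0],"yaw": 0},{"linear": [-4.0,0,-0.1],"yaw": 0},{"linear": [-4.6,0,-0.2],"yaw": 0}]}}

```text
clock: 56.22
eef_pos: [493.3, 52.6, 140.7]
tcp_rot: [[0.052, 0.999, 0.005], [0.999, -0.052, 0.004], [0.004, 0.005, -1.0]]
force: [0.8, 0.7, -2.7]
finger_gap: 15.0
grip_force: 58.7
```

>>> {"name": "apply_moves", "arguments": {"rows": [{"linear": [-0.4,0,-0.2],"yaw": 0},{"linear": [-0.9,0,-0.3],"yaw": 0},{"linear": [-1.2,0,-0.4],"yaw": 0},{"linear": [-1.2,0,-0.4],"yaw": 0}]}}

```text
clock: 56.72
eef_pos: [493.0, 41.6, 145.0]
tcp_rot: [[0.051, 0.999, 0.006], [0.999, -0.051, 0.004], [0.004, 0.006, -1.0]]
force: [-1.0, 0.3, -3.2]
finger_gap: 15.1
grip_force: 58.6
```

Run:
```python
from sc import *
pitch(); load(); amber()
```

```text
tcp [493.   41.6 145. ] F [-1.   0.3 -3.2] T [ 0.14  0.06 -0.02] gap 15.1 z [ 0.006  0.004 -1.   ]
top 204 slope [ -0.438 -68.44 ] [[52.0, -100.0], [60.0, -98.0], [68.0, -100.0], [76.0, -99.0], [84.0, -100.0], [92.0, -100.0], [100.0, -100.0], [108.0, -102.0], [116.0, -135.0], [124.0, -135.0]]
scene 494 slope [ -0.348 -80.107] [[44.0, -106.0], [52.0, -103.0], [60.0, -102.0], [68.0, -102.0], [76.0, -102.0], [84.0, -102.0], [92.0, -103.0], [100.0, -103.0], [108.0, -103.0], [116.0, -139.0], [124.0, -138.0]]
load top [([117, -22, -107], 69)]
load scene [([112, -14, -112], 108), ([59, 25, -131], 10)]
top [([466, -73, 38], 68), ([411, 123, 6], 21), ([410, 106, 2], 5), ([411, 91, 4], 11), ([410, 69, 1], 9), ([409, 52, 3], 8), ([409, -101, 1], 4)]
scene [([473, -69, 33], 107), ([515, -18, 13], 10), ([566, -41, 14], 12), ([689, -35, 1], 4)]
```

>>> {"name": "apply_moves", "arguments": {"rows": [{"linear": [0.2,0,-0.6],"yaw": 0},{"linear": [0.2,0,-1.6],"yaw": 0},{"linear": [0.2,0,-2.8],"yaw": 0},{"linear": [0.2,0,-3.8],"yaw": 0},{"linear": [0.2,0,-4.6],"yaw": 0}]}}

```text
clock: 57.65
eef_pos: [493.1, 43.5, 192.1]
tcp_rot: [[0.051, 0.999, 0.007], [0.999, -0.051, 0.004], [0.004, 0.007, -1.0]]
force: [-1.0, -0.1, -2.7]
finger_gap: 15.4
grip_force: 58.6
```

>>> {"name": "apply_moves", "arguments": {"rows": [{"linear": [0,0,-0.5],"yaw": 0},{"linear": [-0.4,0,-0.8],"yaw": 0},{"linear": [-1.0,0,-0.8],"yaw": 0},{"linear": [-1.5,0,-0.8],"yaw": 0},{"linear": [-1.8,0,-0.8],"yaw": 0}]}}

```text
clock: 58.28
eef_pos: [491.7, 25.1, 198.6]
tcp_rot: [[0.052, 0.999, 0.006], [0.999, -0.052, 0.004], [0.005, 0.005, -1.0]]
force: [-0.6, 0.7, -2.1]
finger_gap: 15.3
grip_force: 58.6
```

>>> {"name": "apply_moves", "arguments": {"rows": [{"linear": [0,0,0.4],"yaw": 0},{"linear": [0,0,0.9],"yaw": 0},{"linear": [0,0,1.4],"yaw": 0},{"linear": [0,0,1.8],"yaw": 0},{"linear": [0,0,1.8],"yaw": 0}]}}

```text
clock: 58.9
eef_pos: [493.4, 27.1, 182.7]
tcp_rot: [[0.051, 0.999, 0.01], [0.999, -0.051, 0.006], [0.006, 0.01, -1.0]]
force: [0.5, 6.1, 9.8]
finger_gap: 15.2
grip_force: 58.5
```

Run:
```python
from sc import *
pitch(); load()
```

```text
tcp [493.4  27.1 182.7] F [0.5 6.1 9.8] T [ 0.39  0.35 -0.15] gap 15.2 z [ 0.01   0.006 -1.   ]
top 137 slope [ -0.218 -74.036] [[60.0, -92.0], [68.0, -91.0], [76.0, -92.0], [84.0, -91.0], [92.0, -90.0], [100.0, -91.0], [108.0, -91.0], [116.0, -88.0], [124.0, -121.0]]
scene 362 slope [ -0.1   -88.612] [[44.0, -97.0], [52.0, -96.0], [60.0, -96.0], [68.0, -96.0], [76.0, -94.0], [84.0, -95.0], [92.0, -95.0], [100.0, -93.0], [108.0, -93.0], [116.0, -94.0], [124.0, -119.0]]
load top [([118, -23, -97], 93)]
load scene [([112, -15, -101], 125)]
```

>>> {"name": "apply_moves", "arguments": {"rows": [{"linear": [0,0,0.5],"yaw": 0},{"linear": [0,0,1.2],"yaw": 0},{"linear": [0,0,1.2],"yaw": 0},{"linear": [0,0,0],"yaw": 0},{"linear": [0,0,-1.5],"yaw": 0}]}}

```text
clock: 59.72
eef_pos: [491.4, 25.6, 196.1]
tcp_rot: [[0.051, 0.999, 0.005], [0.999, -0.051, 0.004], [0.004, 0.004, -1.0]]
force: [0.7, -0.2, -2.4]
finger_gap: 14.6
grip_force: 58.7
```

>>> {"name": "apply_moves", "arguments": {"rows": [{"linear": [0,0,-1.5],"yaw": 0},{"linear": [0,0,-3.5],"yaw": 0},{"linear": [0,0,-5.5],"yaw": 0},{"linear": [0,0,-6.5],"yaw": 0},{"linear": [0,0,-6.5],"yaw": 0}]}}

```text
clock: 60.35
eef_pos: [491.8, 25.1, 261.7]
tcp_rot: [[0.051, 0.999, 0.008], [0.999, -0.051, 0.004], [0.004, 0.008, -1.0]]
force: [-0.1, 0.3, -3.4]
finger_gap: 14.9
grip_force: 58.7
```

Run:
```python
from sc import *
pitch(); load()
```

```text
tcp [491.8  25.1 261.7] F [-0.1  0.3 -3.4] T [ 0.19  0.   -0.01] gap 14.9 z [ 0.008  0.004 -1.   ]
top 156 slope [  0.13 -95.47] [[60.0, -89.0], [68.0, -86.0], [76.0, -86.0], [84.0, -84.0], [92.0, -83.0], [100.0, -82.0], [108.0, -81.0], [116.0, -79.0], [124.0, -81.0]]
scene 403 slope [  0.114 -97.168] [[44.0, -89.0], [52.0, -94.0], [60.0, -91.0], [68.0, -92.0], [76.0, -88.0], [84.0, -87.0], [92.0, -86.0], [100.0, -85.0], [108.0, -85.0], [116.0, -83.0], [124.0, -84.0]]
load top [([111, -22, -85], 105)]
load scene [([104, -14, -91], 140)]
```

>>> {"name": "apply_moves", "arguments": {"rows": [{"linear": [-1.2,-0.2,0],"yaw": 0},{"linear": [-4,-0.9,0],"yaw": 0},{"linear": [-8,-1.8,0],"yaw": 0},{"linear": [-12,-2.6,0],"yaw": 0},{"linear": [-16,-3.5,0],"yaw": 0}]}}

```text
clock: 61.18
eef_pos: [447.4, -134.4, 259.7]
tcp_rot: [[0.051, 0.999, 0.006], [0.999, -0.051, 0.004], [0.004, 0.005, -1.0]]
force: [1.3, -0.7, -2.7]
finger_gap: 14.9
grip_force: 58.8
```

>>> {"name": "apply_moves", "arguments": {"rows": [{"linear": [-4,-0.9,0],"yaw": 0},{"linear": [-7.5,-1.6,0],"yaw": 0},{"linear": [-10.5,-2.3,0],"yaw": 0},{"linear": [-13,-2.9,0],"yaw": 0},{"linear": [-15,-3.3,0],"yaw": 0}]}}

```text
clock: 61.8
eef_pos: [406.7, -282.2, 258.7]
tcp_rot: [[0.052, 0.999, 0.005], [0.999, -0.052, 0.005], [0.005, 0.005, -1.0]]
force: [0.7, 0.0, -2.5]
finger_gap: 14.9
grip_force: 58.8
```

>>> {"name": "apply_moves", "arguments": {"rows": [{"linear": [-1,-0.2,0],"yaw": 0},{"linear": [-1.6,-0.4,0],"yaw": 0},{"linear": [-1.9,-0.4,0],"yaw": 0},{"linear": [-1.9,-0.4,0],"yaw": 0}]}}

```text
clock: 62.3
eef_pos: [402.9, -299.2, 259.0]
tcp_rot: [[0.051, 0.999, 0.006], [0.999, -0.051, 0.004], [0.005, 0.006, -1.0]]
force: [0.3, 0.5, -2.5]
finger_gap: 15.1
grip_force: 58.8
```

Run:
```python
from sc import *
pitch(); load(); incrock()
```

```text
tcp [ 402.9 -299.2  259. ] F [ 0.3  0.5 -2.5] T [ 0.15 -0.01  0.05] gap 15.1 z [ 0.006  0.004 -1.   ]
top 27 slope [  0.093 -90.759] [[92.0, -81.0], [100.0, -82.0], [108.0, -82.0], [116.0, -79.0]]
scene 252 slope [  0.102 -96.625] [[44.0, -90.0], [52.0, -93.0], [60.0, -91.0], [68.0, -90.0], [76.0, -90.0], [84.0, -88.0], [92.0, -85.0], [100.0, -87.0], [108.0, -84.0], [116.0, -86.0], [124.0, -84.0]]
load top []
load scene [([61, -12, -96], 50)]
crock top (array([ 398.6, -394.5]), 81.3, 201)
top lump1 [325. -56.  29.] 0.51
crock scene (array([ 403.2, -393. ]), 81.2, 181)
scene lump1 [ 423. -441.   27.] 0.6
scene lump1 [328. -52.  26.] 0.47
scene lump1 [ 387. -359.  164.] 0.36
```

>>> {"name": "apply_moves", "arguments": {"rows": [{"linear": [0,0.2,2.5],"yaw": 0},{"linear": [0,0.2,5],"yaw": 0},{"linear": [0,0.2,6.8],"yaw": 0},{"linear": [0,0.2,7.5],"yaw": 0},{"linear": [0,0.2,7.5],"yaw": 0}]}}

```text
clock: 63.32
eef_pos: [405.1, -300.8, 184.0]
tcp_rot: [[0.051, 0.999, 0.006], [0.999, -0.051, 0.002], [0.002, 0.006, -1.0]]
force: [-1.2, -5.5, -6.1]
finger_gap: 15.2
grip_force: 58.5
```

>>> {"name": "apply_moves", "arguments": {"rows": [{"linear": [-0.8,0,0],"yaw": 0},{"linear": [-2.0,0,-1.5],"yaw": 0},{"linear": [-3.2,0,-2.7],"yaw": 0},{"linear": [-4.4,0,-3.7],"yaw": 0},{"linear": [-5.6,0,-4.6],"yaw": 0}]}}

```text
clock: 63.95
eef_pos: [401.7, -354.9, 230.2]
tcp_rot: [[0.051, 0.999, 0.006], [0.999, -0.051, 0.007], [0.007, 0.005, -1.0]]
force: [-1.8, 3.9, -2.4]
finger_gap: 14.8
grip_force: 59.9
```

>>> {"name": "apply_moves", "arguments": {"rows": [{"linear": [-1.4,0,-0.8],"yaw": 0},{"linear": [-2.8,0,-1.5],"yaw": 0},{"linear": [-4.3,0,-2.1],"yaw": 0},{"linear": [-6.0,0,-2.6],"yaw": 0},{"linear": [-6.5,0,-2.7],"yaw": 0}]}}

```text
clock: 64.58
eef_pos: [398.3, -421.9, 256.7]
tcp_rot: [[0.052, 0.999, 0.006], [0.999, -0.052, 0.004], [0.004, 0.006, -1.0]]
force: [-1.2, 5.4, 0.1]
finger_gap: 14.5
grip_force: 61.4
```

>>> {"name": "apply_moves", "arguments": {"rows": [{"linear": [0.8,0,0],"yaw": 0},{"linear": [2.0,0,0],"yaw": 0},{"linear": [3.5,0,0],"yaw": 0},{"linear": [4.5,0,0],"yaw": 0},{"linear": [4.5,0,0],"yaw": 0}]}}

```text
clock: 65.2
eef_pos: [401.1, -374.4, 257.0]
tcp_rot: [[0.05, 0.999, 0.007], [0.999, -0.05, 0.004], [0.004, 0.006, -1.0]]
force: [-0.3, -0.2, -3.5]
finger_gap: 15.1
grip_force: 60.8
```

Run:
```python
from sc import *
nose(); incrock(); im,d,m=shot('wrist','w21'); find(['lump1'],'wrist',m,.3)
amber(320,480,-475,-310,150)
```

```text
tcp [ 401.1 -374.4  257. ] F [-0.3 -0.2 -3.5] T [-0.04  0.02 -0.02] xax [0.05  0.999 0.004] z [ 0.007  0.004 -1.   ]
top 190 [(-48, -117), (-40, -105), (-32, -92), (-24, -93), (-16, -104), (-8, -110), (0, -116), (8, -119), (16, -124), (24, -132), (32, -138), (64, -175), (72, -170)]
scene 341 [(-48, -119), (-40, -108), (-32, -95), (-24, -99), (-16, -113), (-8, -115), (0, -119), (8, -125), (16, -130), (24, -135), (32, -142), (64, -175), (72, -173), (80, -173)]
crock top (array([ 400.5, -390.1]), 77.6, 290)
top lump1 [368. 198.  22.] 0.71
top lump1 [ 429. -437.   38.] 0.63
top lump1 [323. -58.  29.] 0.52
top lump1 [ 593. -363.   52.] 0.42
crock scene (array([ 403. , -393.3]), 81.1, 197)
scene lump1 [333. -54.  25.] 0.57
scene lump1 [ 403. -450.   55.] 0.52
scene lump1 [ 437. -437.   28.] 0.42
wrist lump1 [ 369. -433.   33.] 0.64
wrist lump1 [ 432. -435.   34.] 0.5
top [([408, -368, 37], 1505), ([463, -313, 1], 4), ([373, -434, 21], 323)]
scene [([404, -391, 43], 1987), ([478, -430, 64], 4), ([476, -434, 25], 4)]
```

>>> {"name": "apply_moves", "arguments": {"rows": [{"linear": [0,0,-4],"yaw": 0},{"linear": [0,0,-8],"yaw": 0},{"linear": [4,3,-8],"yaw": 0},{"linear": [9,7,-8],"yaw": 0},{"linear": [13,10,-8],"yaw": 0}]}}

```text
clock: 66.32
eef_pos: [508.0, -249.8, 338.0]
tcp_rot: [[0.052, 0.999, 0.007], [0.999, -0.052, 0.004], [0.005, 0.006, -1.0]]
force: [0.6, -0.3, -2.1]
finger_gap: 15.2
grip_force: 60.8
```

>>> {"name": "apply_moves", "arguments": {"rows": [{"linear": [2,1.5,0],"yaw": 0.14},{"linear": [3.2,2.6,0],"yaw": 0.3},{"linear": [3.2,2.6,0],"yaw": 0.47},{"linear": [3.2,2.6,0],"yaw": 0.64},{"linear": [3.2,2.6,0],"yaw": 0.8}]}}

```text
clock: 66.95
eef_pos: [534.5, -220.5, 338.0]
tcp_rot: [[0.756, 0.655, 0.006], [0.655, -0.756, 0.004], [0.007, 0.0, -1.0]]
force: [0.4, -0.4, -2.9]
finger_gap: 15.2
grip_force: 60.9
```

>>> {"name": "apply_moves", "arguments": {"rows": [{"linear": [0,0,0],"yaw": 0.17},{"linear": [0,0,0],"yaw": 0.34},{"linear": [0,0,0],"yaw": 0.5},{"linear": [0,0,0],"yaw": 0.67},{"linear": [0,0,0],"yaw": 0.67}]}}

```text
clock: 67.58
eef_pos: [534.4, -220.6, 338.0]
tcp_rot: [[0.999, 0.051, 0.006], [0.051, -0.999, 0.004], [0.006, -0.004, -1.0]]
force: [-0.2, -0.9, -3.5]
finger_gap: 15.2
grip_force: 60.9
```

```bash
cat >> sc.py <<'E'
def crocklumps():
    for n in('top','scene'):
        im,d,m=shot(n);P=cloud(d,m);C=near(P,(398,-394),130,82,90);c=circ(C);print(n,c)
        find(['lump1'],n,m,.3)
        k=np.hypot(P[...,0]-c[0][0],P[...,1]-c[0][1])<70
        k&=(P[...,2]>18)&(P[...,2]<80); q=P[k]; 
        g=np.zeros(k.shape,np.uint8); g[k]=1; nn,l,st,ce=cv2.connectedComponentsWithStats(g); print([(P[l==i].mean(0).round().tolist(),int(P[l==i][:,2].max()),int(st[i,4])) for i in range(1,nn) if st[i,4]>15])
E
python3 - <<'E'
from sc import *
nose(); crocklumps()
E
```

```text
tcp [ 534.4 -220.6  338. ] F [-0.2 -0.9 -3.5] T [-0.01  0.07  0.  ] xax [0.999 0.051 0.006] z [ 0.006  0.004 -1.   ]
top 225 [(-40, -106), (-32, -95), (-24, -92), (-16, -106), (-8, -111), (0, -114), (8, -118), (16, -125), (24, -134), (32, -135)]
scene 396 [(-48, -114), (-40, -104), (-32, -94), (-24, -106), (-16, -110), (-8, -115), (0, -120), (8, -126), (16, -130), (24, -137), (32, -140)]
top (array([ 404.2, -391.6]), 75.6, 118)
top lump1 [326. -55.  29.] 0.4
[]
scene (array([ 403.1, -392.6]), 80.9, 163)
scene lump1 [ 406. -450.   48.] 0.52
scene lump1 [ 431. -438.   32.] 0.46
[([416.0, -443.0, 40.0], 62, 197)]
```

>>> {"name": "apply_moves", "arguments": {"rows": [{"linear": [0,0,3],"yaw": 0},{"linear": [0,0,8],"yaw": 0},{"linear": [0,0,12],"yaw": 0},{"linear": [0,0,13.7],"yaw": 0},{"linear": [0,0,13.9],"yaw": 0}]}}

```text
clock: 68.5
eef_pos: [535.2, -219.9, 198.7]
tcp_rot: [[0.999, 0.05, 0.005], [0.05, -0.999, 0.005], [0.005, -0.005, -1.0]]
force: [-0.1, -0.5, -2.4]
finger_gap: 15.1
grip_force: 60.8
```

>>> {"name": "apply_moves", "arguments": {"rows": [{"linear": [1.2,0,0.6],"yaw": 0},{"linear": [2.8,0,1.2],"yaw": 0},{"linear": [5,0,2.3],"yaw": 0},{"linear": [7.2,0,3.8],"yaw": 0},{"linear": [7.2,0,3.8],"yaw": 0}]}}

```text
clock: 69.12
eef_pos: [616.5, -216.9, 168.0]
tcp_rot: [[0.998, 0.051, 0.025], [0.051, -0.999, -0.001], [0.025, 0.003, -1.0]]
force: [10.2, 3.4, 16.4]
finger_gap: 14.6
grip_force: 58.5
```

>>> {"name": "apply_moves", "arguments": {"rows": [{"linear": [0.6,0,0.6],"yaw": 0},{"linear": [1.0,0,1.1],"yaw": 0},{"linear": [1.2,0,1.5],"yaw": 0},{"linear": [1.2,0,1.5],"yaw": 0}]}}

```text
clock: 69.62
eef_pos: [630.5, -218.3, 156.5]
tcp_rot: [[0.998, 0.05, 0.032], [0.05, -0.999, -0.006], [0.032, 0.007, -0.999]]
force: [14.0, -0.5, 23.0]
finger_gap: 14.4
grip_force: 58.4
```

Run:
```python
from sc import *
pitch(); loc()
```

```text
tcp [ 630.5 -218.3  156.5] F [14.  -0.5 23. ] T [ 0.33 -1.78 -0.29] gap 14.4 z [ 0.032 -0.006 -0.999]
scene 221 slope [ -0.606 -70.971] [[44.0, -103.0], [52.0, -105.0], [60.0, -107.0], [68.0, -107.0], [76.0, -107.0], [84.0, -108.0], [92.0, -141.0], [100.0, -142.0], [108.0, -141.0], [116.0, -140.0], [124.0, -140.0]]
crock (array([ 398.6, -393.9]), 81.0, 562)
basket ((620.8736572265625, -273.8603515625), (1.9650224447250366, 0.0), -122.34540557861328)
handle 25
120 5 [ 626. -225.] [ 627. -219.] [ 626.5 -222.1]
130 3 [ 622. -227.] [ 629. -223.] [ 626.  -225.1]
140 3 [ 619. -227.] [ 627. -226.] [ 623.5 -226.3]
150 9 [ 618. -231.] [ 624. -198.] [ 620.6 -213.9]
```

>>> {"name": "apply_moves", "arguments": {"rows": [{"linear": [0.3,0,0.3],"yaw": 0},{"linear": [0.5,0,0.6],"yaw": 0},{"linear": [0.6,0,0.9],"yaw": 0},{"linear": [0.6,0,0.9],"yaw": 0}]}}

```text
clock: 70.28
eef_pos: [633.2, -217.1, 144.2]
tcp_rot: [[0.998, 0.05, 0.024], [0.05, -0.999, -0.003], [0.024, 0.004, -1.0]]
force: [8.4, 0.1, 11.6]
finger_gap: 14.3
grip_force: 58.3
```

Run:
```python
from sc import *
pitch()
```

```text
tcp [ 633.2 -217.1  144.2] F [ 8.4  0.1 11.6] T [ 0.16 -0.98 -0.04] gap 14.3 z [ 0.024 -0.003 -1.   ]
scene 254 slope [ -0.534 -64.202] [[44.0, -96.0], [52.0, -96.0], [60.0, -96.0], [68.0, -97.0], [76.0, -98.0], [84.0, -100.0], [92.0, -97.0], [100.0, -131.0], [108.0, -128.0], [116.0, -130.0], [124.0, -130.0]]
```

>>> {"name": "apply_moves", "arguments": {"rows": [{"linear": [0,0,0],"yaw": 0},{"linear": [0,0,0],"yaw": 0},{"linear": [0,0,0],"yaw": 0},{"linear": [0,0,-3],"yaw": 0},{"linear": [0,0,-8],"yaw": 0}], "claw": 5}}

```text
clock: 71.0
eef_pos: [623.7, -214.9, 215.6]
tcp_rot: [[0.999, 0.049, 0.001], [0.049, -0.999, 0.007], [0.001, -0.007, -1.0]]
force: [0.6, -1.1, 0.4]
finger_gap: 50.3
grip_force: 0.0
```

>>> {"name": "apply_moves", "arguments": {"rows": [{"linear": [0,-3,-3],"yaw": 0},{"linear": [-2,-8,-3],"yaw": 0},{"linear": [-5,-13,-3],"yaw": 0},{"linear": [-9,-16,-3],"yaw": 0},{"linear": [-13,-18,-3],"yaw": 0}]}}

```text
clock: 71.62
eef_pos: [484.6, -40.8, 247.3]
tcp_rot: [[0.999, 0.051, 0.006], [0.051, -0.999, 0.005], [0.006, -0.004, -1.0]]
force: [0.8, -0.1, 0.5]
finger_gap: 50.0
grip_force: 0.0
```

Run:
```python
from sc import *
print(sense()['eef_pos'],sense()['tcp_rot'],sense()['joints'])
im,P,m=loc()
find(['lump1','chip1','scoop_mid'],'top',m,.3)
for z in (45,):
    S=near(P,(560,-220),110,36,56);S=S[(S[:,1]<-120)&(S[:,1]>-295)];A=np.c_[S[:,:2]-S[:,:2].mean(0),np.ones(len(S))];print(S.min(0),S.max(0))
im,d,m=shot('wrist','w30');find(['lump1'],'wrist',m,.3)
im,d,m=shot('scene','s30');find(['lump1'],'scene',m,.3); P=cloud(d,m); Q=near(P,(332,-56),40,6,60); print(Q.min(0).round(),Q.max(0).round(),Q.mean(0).round())
S=near(P,(560,-220),110,40,56);S=S[(S[:,1]<-120)&(S[:,1]>-295)];print('sides z',np.percentile(S[:,2],[10,50,90]),cv2.minAreaRect(S[:,:2].astype(np.float32)))
amber()
```

```text
[484.59258091 -40.82838144 247.27241131] [[ 0.99868903  0.0508909   0.00550858]
 [ 0.05086531 -0.99869451  0.00469067]
 [ 0.0057401  -0.00440432 -0.99997383]] [-18.23205212   8.43266728  97.36282734   0.36829848  73.98912568
  68.75063096]
crock (array([ 398.6, -393.9]), 81.0, 554)
basket ((590.9053955078125, -264.97406005859375), (97.86479187011719, 47.64192581176758), 37.3068962097168)
handle 162
110 23 [ 629. -225.] [ 648. -208.] [ 634.3 -215.1]
120 26 [ 632. -223.] [ 655. -208.] [ 639.7 -214. ]
130 26 [ 640. -224.] [ 662. -208.] [ 645.1 -214.7]
140 27 [ 642. -222.] [ 663. -208.] [ 648.8 -213.3]
150 30 [ 647. -224.] [ 674. -208.] [ 654.7 -214.3]
top lump1 [ 375. -432.   38.] 0.56
top lump1 [ 397. -449.   59.] 0.5
top lump1 [ 420. -440.   35.] 0.49
top lump1 [324. -52.  27.] 0.41
top chip1 [619. 274.  72.] 0.74
top scoop_mid [ 613. -228.   42.] 0.97
[ 537.5470402  -278.41182814   36.64982033] [ 619.31533552 -216.92600146   55.38130449]
wrist lump1 [333. -65.  25.] 0.89
wrist lump1 [ 379. -432.   32.] 0.74
wrist lump1 [ 433. -432.   33.] 0.67
wrist lump1 [ 404. -445.   48.] 0.54
scene lump1 [ 428. -438.   27.] 0.56
scene lump1 [ 408. -447.   51.] 0.45
scene lump1 [437. 306.  57.] 0.31
[313. -74.   8.] [343. -43.  32.] [331. -56.  22.]
sides z [40.92743713 44.08528121 50.18936638] ((585.5543823242188, -217.5909423828125), (88.8706283569336, 117.66929626464844), 1.9599355459213257)
top [([456, -105, 1], 4), ([409, 69, 1], 9), ([410, 51, 6], 11), ([408, 35, 2], 8), ([409, 20, 3], 6), ([407, -19, 1], 5)]
scene [([515, -18, 13], 10), ([566, -41, 14], 12), ([598, 143, 1], 6), ([666, 139, 1], 6)]
```

>>> {"name": "apply_moves", "arguments": {"rows": [{"linear": [-5,0.3,0],"yaw": 0},{"linear": [-10,0.6,2],"yaw": 0},{"linear": [-15,0.9,6],"yaw": 0},{"linear": [-15.6,0.9,11],"yaw": 0},{"linear": [-15.6,0.9,14.5],"yaw": 0}], "claw": 7}}

```text
clock: 72.75
eef_pos: [330.8, -58.6, 100.3]
tcp_rot: [[0.999, 0.048, 0.006], [0.048, -0.999, 0.004], [0.006, -0.004, -1.0]]
force: [0.4, -0.7, -0.6]
finger_gap: 70.2
grip_force: 0.0
```

Run:
```python
from sc import *
print(sense()['eef_pos'])
im,d,m=shot('wrist','w31');find(['lump1'],'wrist',m,.3)
im,d,m=shot('scene');find(['lump1'],'scene',m,.3)
im,d,m=shot('top');find(['lump1'],'top',m,.3)
```

```text
[330.7689823  -58.5855871  100.29035973]
wrist lump1 [326. -60.  21.] 0.62
scene lump1 [332. -55.  22.] 0.68
scene lump1 [ 407. -444.   49.] 0.67
scene lump1 [ 603. -208.   36.] 0.59
scene lump1 [ 432. -439.   29.] 0.56
scene lump1 [ 385. -434.   31.] 0.39
top lump1 [ 396. -407.   15.] 0.71
top lump1 [ 615. -219.   40.] 0.71
top lump1 [ 374. -434.   34.] 0.48
top lump1 [ 422. -439.   39.] 0.47
```

>>> {"name": "apply_moves", "arguments": {"rows": [{"linear": [-0.2,0,3],"yaw": 0},{"linear": [-0.2,0,6],"yaw": 0},{"linear": [-0.2,0,7.2],"yaw": 0},{"linear": [-0.2,0,7.2],"yaw": 0}]}}

```text
clock: 73.55
eef_pos: [330.9, -58.6, 30.0]
tcp_rot: [[0.999, 0.05, 0.007], [0.05, -0.999, 0.004], [0.007, -0.004, -1.0]]
force: [0.2, 0.1, -0.1]
finger_gap: 70.2
grip_force: 0.0
```

>>> {"name": "apply_moves", "arguments": {"rows": [{"linear": [0,0,0],"yaw": 0},{"linear": [0,0,0],"yaw": 0},{"linear": [0,0,0],"yaw": 0},{"linear": [0,0,0],"yaw": 0},{"linear": [0,0,0],"yaw": 0}], "claw": 2}}

```text
clock: 74.18
eef_pos: [331.1, -58.7, 30.6]
tcp_rot: [[0.999, 0.05, 0.009], [0.05, -0.999, 0.003], [0.009, -0.003, -1.0]]
force: [-1.1, 0.3, 9.7]
finger_gap: 31.4
grip_force: 58.5
```

>>> {"name": "apply_moves", "arguments": {"rows": [{"linear": [0,0,-3],"yaw": 0},{"linear": [0,0,-8],"yaw": 0},{"linear": [0,0,-13],"yaw": 0},{"linear": [0,0,-16],"yaw": 0},{"linear": [0,0,-16],"yaw": 0}]}}

```text
clock: 74.8
eef_pos: [330.6, -59.7, 192.0]
tcp_rot: [[0.999, 0.05, 0.012], [0.05, -0.999, 0.001], [0.012, -0.0, -1.0]]
force: [0.8, 0.6, -0.9]
finger_gap: 30.4
grip_force: 59.6
```

>>> {"name": "apply_moves", "arguments": {"rows": [{"linear": [0.8,5,-1],"yaw": 0},{"linear": [1.8,11,-1],"yaw": 0},{"linear": [2.8,17,-1],"yaw": 0},{"linear": [3.8,23,-1],"yaw": 0},{"linear": [4.6,28,-1],"yaw": 0}]}}

```text
clock: 75.42
eef_pos: [388.5, -338.2, 197.0]
tcp_rot: [[0.999, 0.048, 0.005], [0.048, -0.999, 0.006], [0.005, -0.006, -1.0]]
force: [0.9, 0.3, -0.1]
finger_gap: 31.0
grip_force: 59.7
```

>>> {"name": "apply_moves", "arguments": {"rows": [{"linear": [0.6,3.4,0],"yaw": 0},{"linear": [0.6,3.4,4],"yaw": 0},{"linear": [0.6,3.4,8],"yaw": 0},{"linear": [0.6,3.4,12],"yaw": 0},{"linear": [0.6,3.4,12.4],"yaw": 0}]}}

```text
clock: 76.05
eef_pos: [395.3, -366.7, 70.7]
tcp_rot: [[0.999, 0.049, 0.001], [0.049, -0.999, 0.012], [0.002, -0.011, -1.0]]
force: [-0.4, -0.3, 0.6]
finger_gap: 30.9
grip_force: 59.7
```

>>> {"name": "apply_moves", "arguments": {"rows": [{"linear": [0,0,0],"yaw": 0},{"linear": [0,0,0],"yaw": 0},{"linear": [0,0,0],"yaw": 0},{"linear": [0,0,-5],"yaw": 0},{"linear": [0,0,-10],"yaw": 0}], "claw": 4.8}}

```text
clock: 76.68
eef_pos: [396.6, -369.8, 176.3]
tcp_rot: [[0.999, 0.05, 0.006], [0.05, -0.999, 0.004], [0.006, -0.004, -1.0]]
force: [0.7, -0.3, 0.3]
finger_gap: 48.2
grip_force: 0.0
```

>>> {"name": "apply_moves", "arguments": {"rows": [{"linear": [0,0,-5],"yaw": 0},{"linear": [0,-3,-8],"yaw": 0},{"linear": [3,-7,-8],"yaw": 0},{"linear": [8,-10,-8],"yaw": 0},{"linear": [13,-13,-8],"yaw": 0}]}}

```text
clock: 77.3
eef_pos: [520.9, -233.1, 257.7]
tcp_rot: [[0.999, 0.049, 0.009], [0.049, -0.999, 0.002], [0.009, -0.002, -1.0]]
force: [0.2, -0.7, -0.6]
finger_gap: 48.0
grip_force: 0.0
```

Run:
```python
from sc import *
print(sense()['eef_pos'],sense()['tcp_rot'][:,:2])
for n in('top','scene','wrist'):
    im,d,m=shot(n,n+'40'); find(['lump1'],n,m,.3)
    if n=='top': P=cloud(d,m);print(circ(near(P,(398,-394),130,82,90)))
loc()
```

```text
[ 520.88414966 -233.05660154  257.7106216 ] [[ 0.99876825  0.04886317]
 [ 0.04884481 -0.99880367]
 [ 0.00872684 -0.0019027 ]]
top lump1 [ 396. -361.   36.] 0.46
top lump1 [462. 314.  43.] 0.37
(array([ 398.7, -394.4]), 81.0, 196)
scene lump1 [ 400. -366.   33.] 0.45
wrist lump1 [ 430. -436.   34.] 0.8
wrist lump1 [ 405. -447.   53.] 0.74
wrist lump1 [ 398. -375.   31.] 0.71
crock (array([ 398.6, -394.2]), 81.2, 215)
basket ((577.5921630859375, -217.77882385253906), (82.64262390136719, 115.2607192993164), 2.314131736755371)
handle 165
110 22 [ 629. -224.] [ 648. -208.] [ 635.1 -214.7]
120 24 [ 634. -223.] [ 654. -208.] [ 639.8 -213.7]
130 28 [ 638. -224.] [ 661. -208.] [ 645.1 -214.3]
140 26 [ 643. -223.] [ 661. -208.] [ 649.2 -213.8]
150 31 [ 648. -223.] [ 674. -207.] [ 654.5 -213.1]
```

Run:
```python
from sc import *
for n in('top','scene'):
    im,d,m=shot(n);P=cloud(d,m)
    S=near(P,(578,-218),80,38,60);S=S[(abs(abs(S[:,1]+218)-57)<7)&(S[:,0]<612)]
    for sgn in(1,-1):
        q=S[(S[:,1]+218)*sgn>0]
        if len(q)>10: print(n,sgn,len(q),np.polyfit(q[:,0]-578,q[:,2],1).round(3),q[:,0].min().round(),q[:,0].max().round())
    k=(P[...,2]>8)&(P[...,2]<16)&(abs(P[...,0]-540)<115)&(abs(P[...,1]+217)<100)&(P[...,1]<-125)
    nn,l,st,ce=cv2.connectedComponentsWithStats(k.astype(np.uint8)); i=1+np.argmax(st[1:,4]); print('board',cv2.minAreaRect(P[l==i][:,:2].astype(np.float32)))
im,d,m=shot('top');P=cloud(d,m)
Q=near(P,(445,309),60,93,107);c=circ(Q);R=np.hypot(*(Q[:,:2]-c[0]).T);Q=Q[(R>38)&(R<48)];print('mug',c,np.linalg.lstsq(np.c_[Q[:,:2]-Q[:,:2].mean(0),np.ones(len(Q))],Q[:,2],rcond=None)[0].round(3))
find(['ink_tin','tusche_jar','eraser'],'top',m,.4); amber()
```

```text
top 1 41 [1.2000e-02 4.5554e+01] 533.0 612.0
board ((536.4674072265625, -207.59564208984375), (125.60765075683594, 168.138427734375), 87.65645599365234)
scene 1 54 [2.0000e-03 4.2905e+01] 538.0 611.0
scene -1 58 [1.2000e-02 4.3154e+01] 543.0 612.0
board ((542.9425048828125, -220.91561889648438), (170.6236572265625, 152.15414428710938), 1.272314429283142)
mug (array([453.3, 304.2]), 43.8, 209) [-2.000e-03 -1.000e-02  9.968e+01]
top tusche_jar [617. 276.  73.] 0.83
top eraser [366. 200.  18.] 0.84
top [([411, 126, 5], 27), ([411, 95, 3], 22), ([410, 57, 2], 27)]
scene [([515, -18, 13], 10), ([567, -41, 14], 12), ([588, 144, 0], 4)]
```

```bash
python3 -c "
from workcell import *
print(sign_off())"
```

```text
the job is handed in; nothing more can be done
None
```

The job is handed in, and by my last camera check all four lumps are in the crock, both chips are in the tray, and the mug and scoop stand upright with the scoop on its board; one lump had rolled off the scoop onto the bench, so I put it in the crock with the gripper, without touching gum in the tray.

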